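# Gauge the depth of an open violin body

### The job

The ribs of the open violin body have just been levelled: take the levelling board off them and lay it flat in the wide empty bay of the tool tray. Then stand the depth gauge flat across the ribs at the waist with its probe over the middle, lower the probe by its grip, gently, until it touches the inside of the back, and only then press the lever right down to lock it at that depth. Leave the gauge standing there, do not knock the ribs, and leave the other things on the bench and in the body where they are.

Things in the scene. Friction and masses are not known exactly. Their poses are not given: they have to be found in the camera images.
- corpus: Violin body without its top, fixed in a low cradle: an open box of violin outline, 356 x 208 mm, upright ribs 3.5 mm thick. Origin on the bench below the middle of the waist (narrowest part); x along the body to its narrower half, y across. Ribs' level upper edges: 60 mm above the origin, at y = -55 and +55 at the waist. Spring clamps on the ribs, 26 mm higher, stay over 75 mm from the waist in x.
- back: The hollowed inside of the violin's back, floor of the body. Origin: the point of its surface straight below the middle of the waist, where the probe must touch, 40 to 46 mm below the ribs' upper edges; level for 20 mm round it. Rigid; axes as the corpus.
- gauge: Depth gauge, loose, 0.55 kg: steel foot bar 150 mm long (its y), 44 mm wide (x), 12 mm thick; aluminium housing 26 x 45 mm on its middle, 40 mm high from the underside; an upright sliding blade (the probe) with a black grip on top; a lock lever on the +y side. Origin: middle of the foot's underside, z up. Starts standing on the bench.
- probe_grip (a point): Centre of the gauge's black grip: 16 mm along the gauge's x (the flat faces to pinch), 38 mm along y, 28 mm high; fixed on top of the probe, 114 mm above its tip. Lifting the gauge by the grip draws the probe to its upper stop, and the gauge hangs from it, grip centre 144 mm above the foot.
- probe_tip (a point): Lower end of the probe, a flat steel blade 12 x 6 mm in the middle of the foot.
- probe (a joint): Slide of the probe in m: how far its tip is below the foot's underside (negative: up inside). Stops at -0.030 and 0.056; starts at -0.029 to -0.006. With the lever raised it drags at about 1.5 N and stays where it is left.
- lock (a joint): Lock lever's angle in rad: 0 pressed right down, level along the foot (locked, at its stop); starts raised at 0.72 to 0.95 (free) and stays where left. Pivot: along the gauge's x, 22 mm to +y of the blade, 30 mm above the foot's underside. Pressing it down takes 2 to 5 N; it snaps over a cam and then grips the probe against some 15 N.
- lock_pad (a point): Middle of the upper face of the lever's steel thumb pad, 36 mm from the pivot; the pad is 34 mm wide (gauge's x) and 32 mm along the lever. Pressed down, it reaches from 42 to 74 mm along the gauge's +y from the blade, its upper face 33.5 mm above the foot's underside.
- board: The rib-levelling board, loose, about 0.1 kg: a plywood bar 200 mm long (its y), 40 mm wide (its x), 18 mm thick, with grey abrasive below. Origin: middle of its underside; z up. It starts lying flat across the ribs at the waist.
- tray: Low dark wooden tool tray, fixed. Origin: under the middle of its wide empty bay, at bench level; the bay is 248 mm long (x) and 98 mm wide (y) inside, floor 6 mm above the origin, walls 6 mm thick and 20 mm high. A narrow bay with a knife adjoins it on the +y side.
- glue: Bystander: white glue bottle, 60 mm across, 165 mm high, standing just beside the waist of the violin body on its +y side. Origin: middle of its underside.
- varnish: Bystander: amber jar with a black lid, 68 mm across, 110 mm high, standing just beside the waist on its -y side. Origin: middle of its underside.
- mug: Bystander: white mug, 82 mm across, 95 mm high. Origin: middle of its underside.
- spool_a: Bystander: standing wooden spool clamp, 36 mm across, 94 mm high, close beside the gauge. Origin: middle of its underside.
- spool_b: Bystander: a second spool clamp, the same, beside the tray.
- plane: Bystander: small steel block plane, 160 mm long (x), 50 mm wide, 46 mm high. Origin: middle of its sole.
- gouge: Bystander: gouge lying on the bench, wooden handle to its -x, 240 mm long, 26 mm wide. Origin: on the bench under the joint of handle and blade.
- tin: Bystander: small round tin, 52 mm across, 20 mm high, lying inside the lower half of the violin body. Origin: middle of its underside.
There are look-alikes about, which are no part of the job. There is more than one size of the gauge; the one meant has the size given above.

How it is judged (in metres and radians):
On the way, in this order (a step that is already met when the one before it is completed fails the run):
1. the levelling board lies flat in the wide bay of the tray (z of board in the frame of tray between 0.003 and 0.01 m and horizontal distance between board and tray below 0.045 m and angle between board's own z axis and vertical below 0.05 rad and linear speed of board below 0.02 m/s), for 0.2 s.
2. with the lever still raised and the gauge standing on the ribs, the probe touches the back (z of gauge in the frame of corpus between 0.0575 and 0.063 m and angle between gauge's own z axis and vertical below 0.04 rad and horizontal distance between probe_tip and corpus below 0.012 m and z of probe_tip in the frame of back between -0.003 and 0.0015 m and value of joint lock above 0.5 rad), for 0.2 s.
3. the lever is pressed right down, the probe still touching (z of gauge in the frame of corpus between 0.0575 and 0.063 m and angle between gauge's own z axis and vertical below 0.04 rad and horizontal distance between probe_tip and corpus below 0.012 m and z of probe_tip in the frame of back between -0.003 and 0.0015 m and value of joint lock below 0.08 rad), for 0.2 s.
At the end, for the whole second after the job is handed in: Board at rest, flat in the tray's wide bay, within 45 mm of its middle. Gauge at rest, upright (0.04 rad) on the ribs' edges (3 mm), probe within 12 mm of the middle of the waist, its tip touching the back (1.5 mm), lever down within 0.08 rad (all of step 1 and all of step 3 and linear speed of gauge below 0.02 m/s).
It fails at once if the probe is pressed on the back with more than 30 N (contact force between gauge and back above 30 N).
It fails at once if the gripper or arm knocks the ribs or clamps with more than 15 N (contact force between any of the fingers, the arm and corpus above 15 N).
It fails at once if the gauge is dropped or rammed on the ribs (more than 80 N) (contact force between gauge and corpus above 80 N).
It fails at once if a bystander is shifted by more than 25 mm (distance of any of glue, varnish, mug, spool_a, spool_b, plane, gouge, tin from where it was at the start of the episode above 0.025 m).
It also fails if it takes over 67 s, if anything falls off the work surface, if the arm or the gripper's body presses on something with over 40 N, if the wrist force passes 120 N, or if a joint passes its speed limit or range.

### The arm

A 6-joint arm with a two-finger parallel gripper is mounted at the origin on the work surface. World frame = base frame: x ahead of the robot, y to its left, z up, the work surface at z = 0. Lengths are in mm, angles in rad, forces in N, time in s.
With the tool pointing down it reaches from about 275 to 750 mm from the base axis. Payload 10.2 kg.
Tool frame: the origin (TCP) lies on the front face of the gripper's body, between the roots of the fingers; the fingertips stand 73 mm ahead of it and the grasp point (between the pads) lies ctrl.grip_depth ahead of it (ctrl.grip_depth is the distance from the TCP to the grasp point, in mm); z points along the fingers, y is the direction in which the jaws open and shut (so a half turn about z gives the same grasp; the last joint's range is limited). The gripper opens to 85 mm and grips with 20 to 120 N. Pads are 22 mm wide; open, the fingers measure 114 mm over their backs; the gripper's body (76 mm by 85 mm) begins 54 mm behind the grasp point. The pads swing forward as they close: fully open they stand 13 mm farther back than shut.
Start: joints at [-1.569, 0.313, 1.498, -0, 1.331, -0.223], TCP at [117.015, -511.8, 303.894] pointing down, gripper open.
Joint ranges: [-2.94, 2.94], [-0.97, 2.17], [0.19, 2.56], [-1.23, 4.37], [0.02, 3.11], [-2.88, 2.88]. Speed limits (rad/s): [2.39, 2.39, 3.01, 3.14, 3.14, 3.14].

### API

Orientations are given as a unit quaternion [w, x, y, z].
In Python, from rig import readout, capture, ctrl, nets gives the robot as it stands. The module is installed in compiled form; this text tells all that it offers.
- The arm moves only by the tool apply_moves, never from a script. Its argument "targets" is a list of rows, each a list of 4 numbers: the shift along the tool's x, y, z in cm, then the turn about the tool's z in degrees. A call has 1 to 8 rows; each row shifts and turns the commanded pose from where the row before left it, along the tool's axes as they then stand; what a row does not reach is not made up. A row lasts 1/10 s, in which the tool goes at most 50 mm and 8.59 degrees, less where a joint would pass 70% of its speed; a pose out of reach is approached as far as the arm can. A call with a gripper value outside its range is refused whole. "grip" is the finger opening in cm, from 0 to 8.54, set as the call begins (left out, the last holds). The fingers move at their own pace and stop on an object; "force" is the grip in N (left out, the last holds). Time passes only in rows, so rows that do not move let the fingers close. It gives the time, the measured TCP pose, the force and the opening at its end, in the units of the state.
- readout.sense(): the state, without advancing time (a new reading comes with each control period).
- capture(name): name is "scene" or "top" or "wrist"; returns a dict with "img" (400x640x3 uint8, red, green, blue), "fov_y" (degrees; the focal length in pixels is half the picture's height over the tangent of half this angle, whatever the lens; pixels are square), "cx", "cy" (the principal point, pixels), "eye" and "rotation" of the camera in the world. Camera axes: x right, y down, z forward; pixel columns grow to the right and rows downward; lengths in mm; the calibration is good to about 2 mm. The wrist camera is an equidistant fisheye: a pixel r from the principal point sees the ray r / f radians off the axis. A picture is of the moment at which its call begins. There is no depth.
- ctrl.finish_job(): hands the job in, once; it reports no verdict.
Trained networks look in the newest picture that a camera, given by its name, has taken for a name from the list of things; names that differ only in an ending like _2 or _b are one class to them, and where a whole thing is asked for, a point or a joint stands for the part that bears it (a point fixed in the world has none). Each returns a list of dicts, best first, with "score" (0 to 1); they miss things now and then, are a little off and sometimes report something else, mostly with a low value. They report only what shows in the picture. A call takes as long as a camera call. They do not tell look-alikes from the thing itself.
- nets.boxes_of(camera, target): "location" ([column, row] as shares, 0 to 1, of the picture: columns of its width, rows of its height, amid what is visible of it).
The state is a dict: "time_s": time; "joints": joint angles; "dq": joint speeds; "tau": joint torques, N m; "eef_pos": TCP position; "ee_rot": TCP orientation; "force": force on the tool from outside, world axes, zero at the start; "wrist_torque": the same for the moment, N m; "grip_width": opening from 0.0 (shut) to 1.0 (fully open).
Only numpy, scipy, OpenCV 4.12 (cv2) and the standard library are available. Lean on these libraries where they do the work, as an engineer would, in place of code of your own. Each camera call takes 0.05 s, during which the arm holds its last target.

## Working session

There is one attempt and no reset: what is moved stays moved. The work goes in short steps, Python scripts to look and compute and a tool call to move; the robot and the scene stay as the last step left them, time stands still between calls to the robot, and variables do not carry over. Pictures are saved under pics/ and viewed, and the job is handed in when it is done.

Besides the shell and the picture viewer there is one more tool, called after ">>>" by a JSON object that holds its "api" and its "payload". apply_moves: Moves the arm, as the interface text tells. Its arguments: {"type":"object","properties":{"targets":{"type":"array"},"grip":{"type":"number"},"force":{"type":"number"}},"required":["targets"]}

```bash
mkdir -p pics; ls
python3 - <<'E'
from rig import readout, capture, ctrl, nets
import cv2
print(readout.sense()); print(ctrl.grip_depth)
for n in ["scene","top","wrist"]:
    c=capture(n); cv2.imwrite(f"pics/{n}0.png",c["img"][:,:,::-1]); print(n,c["fov_y"],c["cx"],c["cy"],c["eye"],c["rotation"])
E
```

```text
pics
{'time_s': 0.0, 'joints': array([-1.56939303e+00,  3.13484442e-01,  1.49847113e+00,  2.72921090e-05,
        1.33102933e+00, -2.23373394e-01]), 'dq': array([-0.00030437,  0.00164895,  0.00102056,  0.00137403, -0.00065655,
        0.00125221]), 'tau': array([ 1.05709976e-03, -4.12263894e+01, -2.59740311e+01, -1.09123000e-04,
        4.14601978e-03,  9.21275301e-06]), 'eef_pos': array([ 117.02289975, -511.6105086 ,  303.30458146]), 'ee_rot': array([-6.90372863e-04,  9.93691199e-01,  1.12148639e-01,  9.02726957e-05]), 'force': array([ 0.82594789,  0.46129487, -0.59989058]), 'wrist_torque': array([-0.01588251,  0.00116848,  0.02075514]), 'grip_width': 1.0005479351497224}
53.900000000000006
scene 54.220518486544556 317.8906380464269 199.27803465028302 [1515.51646822 -225.24029124  934.38937777] [-0.33164319  0.7141654   0.56014735 -0.25732376]
top 57.526522541441864 320.4997210090804 194.5018289609789 [ 390.15629542    9.78180864 1297.92652799] [-0.05814984  0.71347874 -0.69539381  0.06319906]
wrist 65.70646984690485 319.4586420411838 199.56578901135373 [ 186.07753509 -496.33638328  372.62422434] [ 0.10951085  0.7739508  -0.61750782 -0.08770193]
```

View pics/scene0.png

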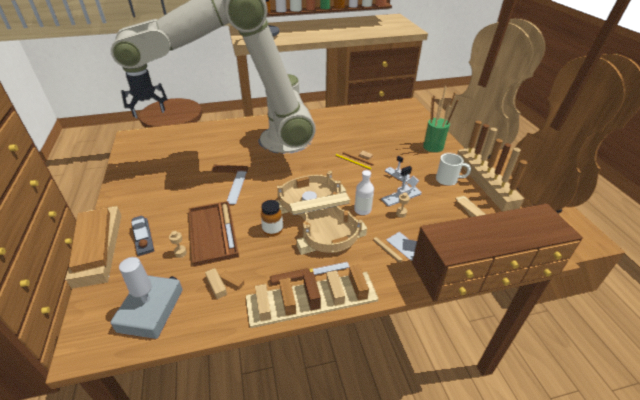

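View pics/top0.png

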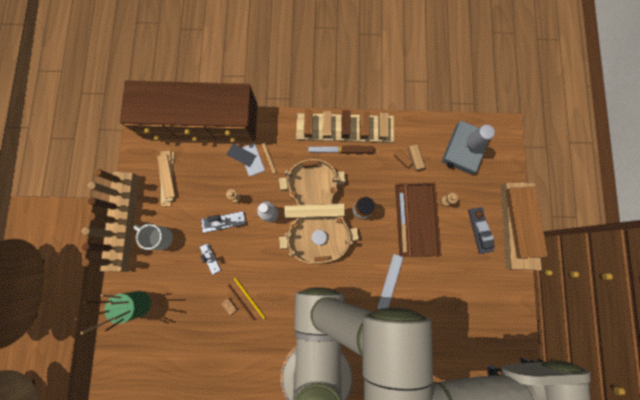

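View pics/wrist0.png

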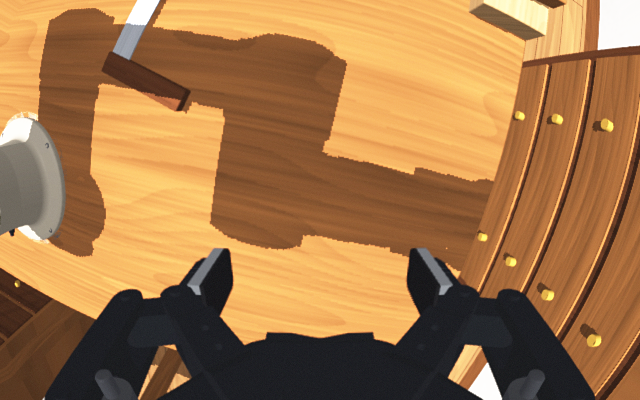

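```bash
cat > h.py <<'E'
from rig import readout, capture, ctrl, nets
import numpy as np, cv2
from scipy.spatial.transform import Rotation as R
def q2R(q): return R.from_quat(np.r_[q[1:],q[0]]).as_matrix()
def foc(c): return 200/np.tan(np.radians(c["fov_y"]/2))
def ray(c,u,v,fish=False):
    f=foc(c); d=np.array([u-c["cx"],v-c["cy"]],float)
    if fish:
        r=np.hypot(*d); th=r/f; d3=np.r_[d/max(r,1e-9)*np.sin(th),np.cos(th)]
    else: d3=np.r_[d/f,1.]
    return q2R(c["rotation"])@d3
def on(c,u,v,z,fish=False):
    d=ray(c,u,v,fish); e=np.array(c["eye"]); return (e+d*(z-e[2])/d[2])[:2].round(1)
def proj(c,p,fish=False):
    d=q2R(c["rotation"]).T@(np.array(p,float)-c["eye"]); f=foc(c)
    if fish:
        r=np.hypot(d[0],d[1]); th=np.arctan2(r,d[2]); return np.array([c["cx"],c["cy"]])+d[:2]/r*th*f
    return np.array([c["cx"],c["cy"]])+d[:2]/d[2]*f
def save(c,name,crop=None,s=1):
    im=c["img"][:,:,::-1]
    if crop: a,b,x,y=crop; im=im[b:y,a:x]
    cv2.imwrite("pics/"+name,cv2.resize(im,None,fx=s,fy=s,interpolation=cv2.INTER_CUBIC))
E
python3 - <<'E'
from h import *
t=capture("top"); s=capture("scene")
save(t,"t1.png",(180,140,380,290),4)
save(t,"t1b.png",(340,140,540,290),4)
save(s,"s1.png",(240,120,440,270),4)
for n in ["corpus","gauge","board","tray","glue","varnish","mug","spool_a","plane","tin","probe_grip","lock_pad","gouge"]:
    for nm,c in(("top",t),("scene",s)):
        for d in nets.boxes_of(nm,n)[:3]:
            u,v=d["location"][0]*640,d["location"][1]*400
            print(n,nm,round(d["score"],2),round(u,1),round(v,1),[list(on(c,u,v,z)) for z in (0,60)])
E
```

```text
corpus top 0.62 298.4 218.4 [[np.float64(526.8), np.float64(80.2)], [np.float64(520.5), np.float64(76.9)]]
corpus top 0.36 347.4 148.2 [[np.float64(791.9), np.float64(-91.8)], [np.float64(773.4), np.float64(-87.1)]]
corpus scene 0.86 308.8 223.7 [[np.float64(567.8), np.float64(-19.3)], [np.float64(628.6), np.float64(-32.5)]]
gauge top 0.62 206.5 257.0 [[np.float64(382.9), np.float64(396.7)], [np.float64(383.3), np.float64(378.8)]]
gauge scene 0.68 404.8 190.6 [[np.float64(477.4), np.float64(375.3)], [np.float64(544.1), np.float64(336.7)]]
gauge scene 0.65 395.3 171.3 [[np.float64(353.5), np.float64(388.1)], [np.float64(428.1), np.float64(348.7)]]
board top 0.92 313.9 208.1 [[np.float64(565.4), np.float64(25.7)], [np.float64(557.3), np.float64(25.0)]]
tray top 0.8 417.0 222.7 [[np.float64(522.4), np.float64(-344.4)], [np.float64(516.3), np.float64(-328.0)]]
tray scene 0.68 211.1 237.2 [[np.float64(554.0), np.float64(-347.8)], [np.float64(615.8), np.float64(-340.0)]]
glue top 0.9 270.2 211.9 [[np.float64(547.4), np.float64(181.8)], [np.float64(540.2), np.float64(173.8)]]
glue scene 0.9
[... 2046 characters left out ...]
at64(356.4), np.float64(400.2)]]
probe_grip scene 0.36 308.0 224.6 [[np.float64(571.4), np.float64(-22.8)], [np.float64(632.0), np.float64(-35.8)]]
lock_pad top 0.61 205.7 220.6 [[np.float64(510.4), np.float64(409.6)], [np.float64(504.8), np.float64(391.1)]]
lock_pad top 0.58 202.2 246.2 [[np.float64(419.9), np.float64(414.9)], [np.float64(418.6), np.float64(396.1)]]
lock_pad top 0.46 362.7 204.7 [[np.float64(582.3), np.float64(-149.5)], [np.float64(573.4), np.float64(-142.2)]]
gouge top 0.92 347.2 147.4 [[np.float64(795.0), np.float64(-91.1)], [np.float64(776.3), np.float64(-86.4)]]
gouge scene 0.67 302.7 273.1 [[np.float64(772.7), np.float64(-84.9)], [np.float64(820.4), np.float64(-93.9)]]
```

View pics/t1.png

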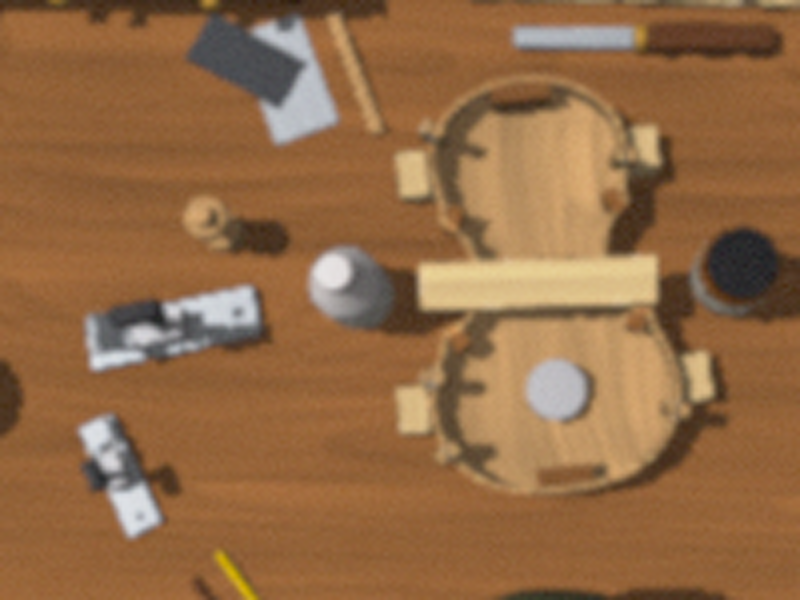

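View pics/t1b.png

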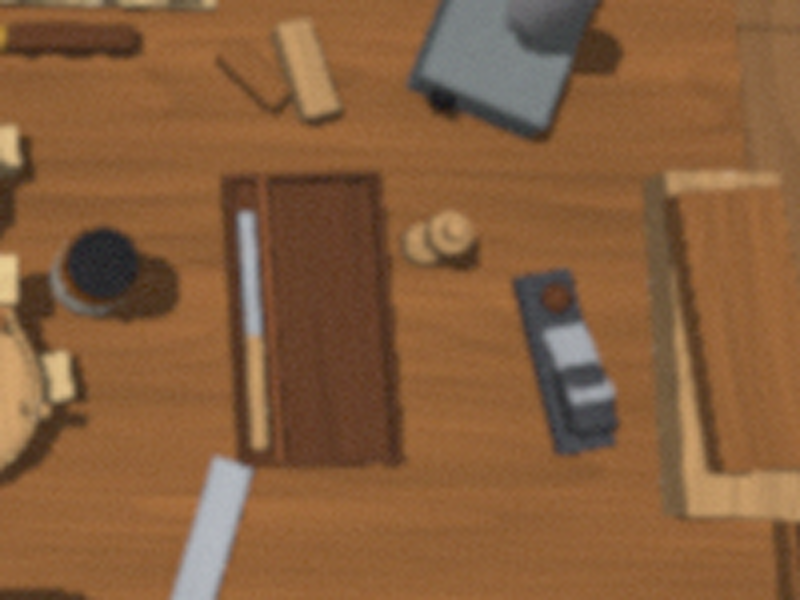

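View pics/s1.png

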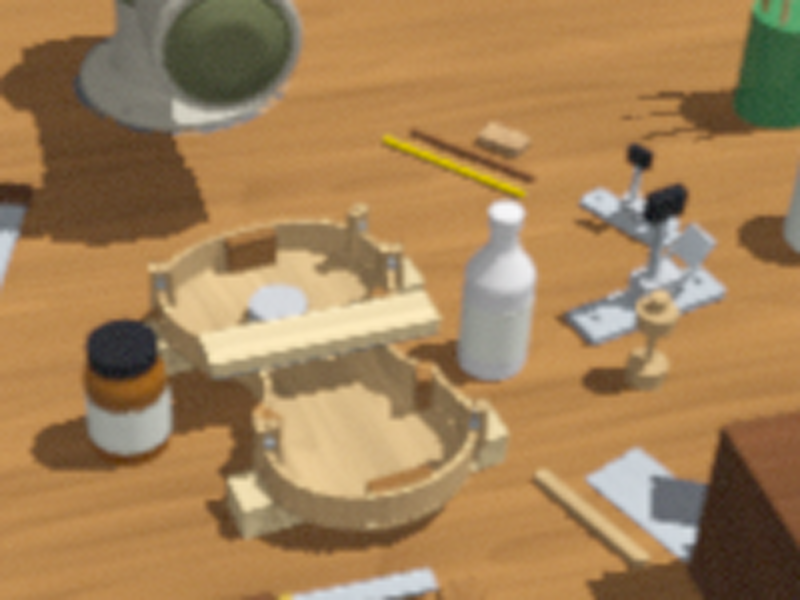

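Run:
```python
from h import *
t=capture("top"); s=capture("scene")
def T(pts,z,off): return np.array([on(t,off[0]+(u+.5)/4-.5,off[1]+(v+.5)/4-.5,z) for u,v in pts])
A=(180,140);B=(340,140)
b=T([(418,263),(655,254),(658,303),(419,311)],78,A); print("board",b.tolist(),b.mean(0))
g=T([(86,318),(256,285),(264,330),(93,370)],12,A); print("gauge",g.tolist(),g.mean(0),np.linalg.norm(g[0]-g[1]))
g=T([(78,428),(105,415),(162,520),(133,538)],10,A); print("gauge2",g.tolist(),g.mean(0),np.linalg.norm(g[1]-g[2]))
print("grip",T([(135,312)],140,A), "glue cap",T([(333,270)],165,A),"varn lid",T([(743,262)],110,A),"spool",T([(205,217)],94,A))
r=T([(263,176),(380,176),(400,464),(278,464)],20,B); print("bay outer",r.tolist(),r.mean(0))
print("spoolb",T([(452,232)],94,B))
print("tin",T([(557,389)],35,A))
```

```text
board [[561.4, 125.6], [574.4, -74.5], [532.8, -77.6], [520.8, 123.0]] [547.35   24.125]
gauge [[514.1, 422.4], [547.3, 274.5], [507.5, 265.0], [468.6, 412.6]] [509.375 343.625] 151.58050666230136
gauge2 [[418.0, 422.3], [429.8, 399.6], [341.2, 343.5], [325.4, 367.3]] [378.6   383.175] 104.86739245351724
grip [[507.5 342.9]] glue cap [[542.  183.6]] varn lid [[ 564.8 -144.9]] spool [[593.4 303.7]]
bay outer [[659.7, -299.9], [662.5, -405.1], [407.8, -415.2], [405.2, -309.1]] [ 533.8   -357.325]
spoolb [[ 600.3 -440.3]]
tin [[461.    5.4]]
```

```bash
cat >> h.py <<'E'
def st():
    s=readout.sense(); Rm=q2R(s["ee_rot"]); yaw=np.degrees(np.arctan2(Rm[1,0],Rm[0,0]))
    return s,np.array(s["eef_pos"]),yaw,Rm
def plan(p,yaw,n,dec=1):
    s,p0,y0,Rm=st(); dy=(yaw-y0+180)%360-180; tw=-dy/n
    print("t",round(s["time_s"],2),"pos",p0.round(1),"yaw",round(y0,2),"tilt",np.degrees(np.arccos(-Rm[2,2])).round(2),"F",s["force"].round(1),"g",round(s["grip_width"],3))
    p=np.array(p,float); cur=p0.copy(); y=y0
    for i in range(n):
        d=(p-cur)/(n-i); a=np.radians(y)
        r=[d[0]*np.cos(a)+d[1]*np.sin(a), d[0]*np.sin(a)-d[1]*np.cos(a), -d[2]]
        r=[round(v/10,dec) for v in r]+[round(tw,1)]
        print(r); m=np.array(r[:3])*10
        cur=cur+np.array([m[0]*np.cos(a)+m[1]*np.sin(a), m[0]*np.sin(a)-m[1]*np.cos(a), -m[2]]); y-=r[3]
E
python3 -c "
from h import *
plan([547,24,260],93.6,16)"
```

```text
t 1.65 pos [ 117.  -511.8  303.9] yaw 12.88 tilt 0.0 F [-0.5 -0.2 -0.8] g 1.002
[np.float64(3.4), np.float64(-2.7), np.float64(0.3), np.float64(-5.0)]
[np.float64(3.6), np.float64(-2.4), np.float64(0.3), np.float64(-5.0)]
[np.float64(3.8), np.float64(-2.0), np.float64(0.3), np.float64(-5.0)]
[np.float64(3.9), np.float64(-1.7), np.float64(0.3), np.float64(-5.0)]
[np.float64(4.1), np.float64(-1.4), np.float64(0.3), np.float64(-5.0)]
[np.float64(4.2), np.float64(-1.0), np.float64(0.3), np.float64(-5.0)]
[np.float64(4.2), np.float64(-0.6), np.float64(0.3), np.float64(-5.0)]
[np.float64(4.3), np.float64(-0.3), np.float64(0.3), np.float64(-5.0)]
[np.float64(4.3), np.float64(0.1), np.float64(0.2), np.float64(-5.0)]
[np.float64(4.3), np.float64(0.5), np.float64(0.3), np.float64(-5.0)]
[np.float64(4.2), np.float64(0.9), np.float64(0.2), np.float64(-5.0)]
[np.float64(4.1), np.float64(1.2), np.float64(0.3), np.float64(-5.0)]
[np.float64(4.0), np.float64(1.6), np.float64(0.2), np.float64(-5.0)]
[np.float64(3.8), np.float64(1.9), np.float64(0.3), np.float64(-5.0)]
[np.float64(3.6), np.float64(2.3), np.float64(0.2), np.float64(-5.0)]
[np.float64(3.4), np.float64(2.5), np.float64(0.3), np.float64(-5.0)]
```

>>> {"api": "apply_moves", "payload": {"targets": [[3.4, -2.7, 0.3, -5], [3.6, -2.4, 0.3, -5], [3.8, -2.0, 0.3, -5], [3.9, -1.7, 0.3, -5], [4.1, -1.4, 0.3, -5], [4.2, -1.0, 0.3, -5], [4.2, -0.6, 0.3, -5], [4.3, -0.3, 0.3, -5]]}}

```text
time_s: 2.45
eef_pos: [332.7, -241.5, 280.0]
ee_rot: [0.0, 0.895, 0.447, 0.0]
force: [1.5, -0.8, 0.4]
grip_width: 1.0
```

>>> {"api": "apply_moves", "payload": {"targets": [[4.3, 0.1, 0.2, -5], [4.3, 0.5, 0.3, -5], [4.2, 0.9, 0.2, -5], [4.1, 1.2, 0.3, -5], [4.0, 1.6, 0.2, -5], [3.8, 1.9, 0.3, -5], [3.6, 2.3, 0.2, -5], [3.4, 2.5, 0.3, -5]]}}

```text
time_s: 3.25
eef_pos: [547.6, 25.5, 259.9]
ee_rot: [0.0, 0.688, 0.726, 0.0]
force: [0.8, -0.1, 0.7]
grip_width: 0.995
```

Run:
```python
from h import *
c=capture("wrist"); save(c,"w1.png"); plan([547,24,175],93.6,2)
print(c["eye"],q2R(c["rotation"])[:,2])
print([proj(c,(547,24,78),True),proj(c,(547,24,60),True)])
for n in ["board","gauge","lock_pad","probe_grip"]: print(n,nets.boxes_of("wrist",n)[:2])
```

```text
t 3.3 pos [549.7  29.3 259.1] yaw 93.51 tilt 0.13 F [-2.3  3.7 -2.1] g 1.001
[np.float64(-0.3), np.float64(-0.1), np.float64(4.2), np.float64(-0.0)]
[np.float64(-0.2), np.float64(-0.2), np.float64(4.2), np.float64(-0.0)]
[544.43809976  95.34663333 329.11237648] [ 0.01383972 -0.27724962 -0.96069824]
[array([318.27886397, 198.2242287 ]), array([318.37131176, 192.74916157])]
board [{'location': [0.498, 0.454], 'score': 0.96}]
gauge [{'location': [0.7838, 0.6133], 'score': 0.54}]
lock_pad []
probe_grip []
```

View pics/w1.png

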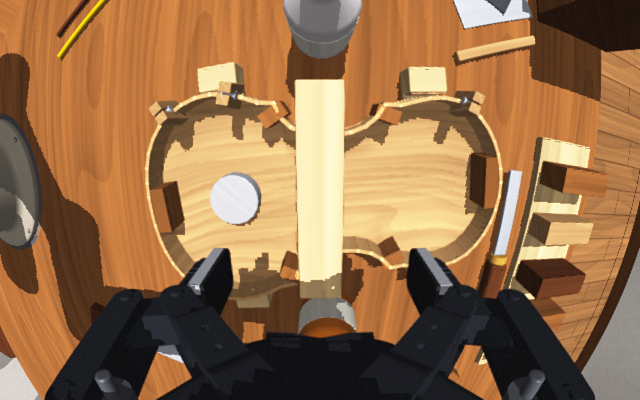

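Run:
```python
from h import *
c=capture("wrist"); save(c,"w1z.png",(130,60,520,310),2); plan([547,24,175],93.6,2)
for u,v in [(296,79),(343,79),(296,200),(345,200),(299,282),(342,282),(318,128),(320,255)]: print(u,v,on(c,u,v,78,True),on(c,u,v,60,True))
```

```text
t 3.55 pos [546.3  23.1 260. ] yaw 92.79 tilt 0.01 F [-0.3  0.3  0.6] g 1.002
[np.float64(0.0), np.float64(0.0), np.float64(4.2), np.float64(-0.4)]
[np.float64(0.1), np.float64(0.1), np.float64(4.3), np.float64(-0.4)]
296 79 [523.  119.8] [521.6 121.7]
343 79 [560.4 121.6] [561.6 123.6]
296 200 [526.8  19.6] [525.6  14.3]
345 200 [568.2  21.6] [569.9  16.5]
299 282 [531.3 -60.6] [530.4 -71.6]
342 282 [571.6 -58.6] [573.7 -69.5]
318 128 [542.5  80.7] [542.4  79.8]
320 255 [549.6 -30.9] [550.  -39.8]
```

View pics/w1z.png

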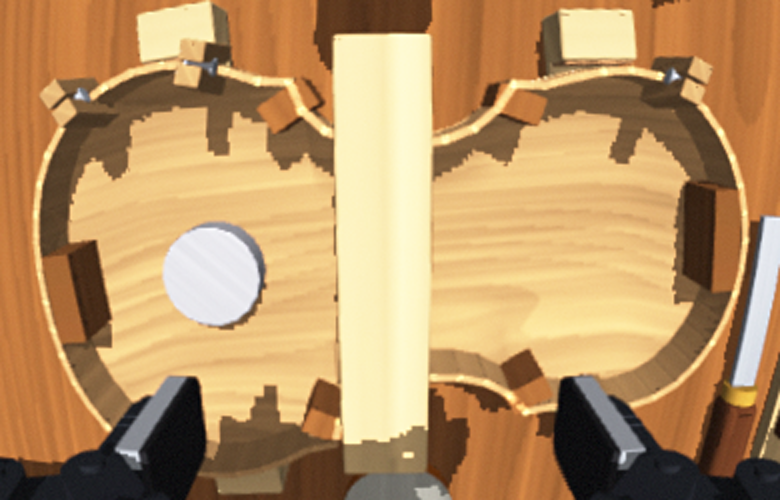

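>>> {"api": "apply_moves", "payload": {"targets": [[0.0, 0.1, 4.2, 0], [0.1, 0.0, 4.2, 0], [0, 0, 3.0, 0], [0, 0, 1.4, 0], [0, 0, 0, 0]]}}

```text
time_s: 4.05
eef_pos: [546.5, 23.9, 130.4]
ee_rot: [-0.001, 0.69, 0.724, -0.001]
force: [-0.0, 1.2, 0.4]
grip_width: 0.999
```

>>> {"api": "apply_moves", "payload": {"targets": [[0, 0, 0, 0], [0, 0, 0, 0], [0, 0, 0, 0], [0, 0, 0, 0], [0, 0, 0, 0]], "grip": 2.5, "force": 40}}

```text
time_s: 4.55
eef_pos: [548.0, 24.7, 133.1]
ee_rot: [0.001, 0.689, 0.725, 0.0]
force: [-2.4, -0.9, 6.4]
grip_width: 0.456
```

Run:
```python
from h import *
c=capture("wrist"); save(c,"w2.png"); plan([533,-357,260],2,1)
```

```text
t 4.6 pos [548.   24.7 133.1] yaw 92.89 tilt 0.11 F [-1.9 -1.1  6.4] g 0.46
[np.float64(-38.0), np.float64(-3.4), np.float64(-12.7), np.float64(90.9)]
```

View pics/w2.png

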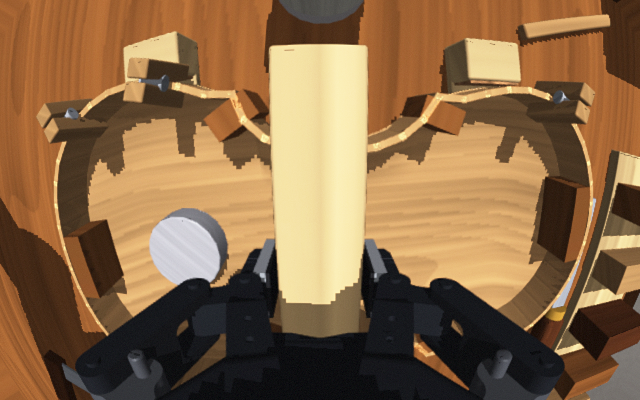

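>>> {"api": "apply_moves", "payload": {"targets": [[0, 0, -2.0, 0], [0, 0, -3.5, 0], [0, 0, -4.0, 0], [0, 0, -3.5, 0]]}}

```text
time_s: 5.0
eef_pos: [547.4, 24.9, 264.1]
ee_rot: [0.0, 0.689, 0.725, 0.0]
force: [0.6, -0.2, -0.1]
grip_width: 0.457
```

Run:
```python
from h import *
plan([533,-357,260],2,13)
c=capture("wrist"); save(c,"w3.png")
```

```text
t 5.0 pos [547.4  24.9 264.1] yaw 92.88 tilt 0.06 F [ 0.6 -0.2 -0.1] g 0.457
[np.float64(-2.9), np.float64(-0.3), np.float64(0.0), np.float64(7.0)]
[np.float64(-2.9), np.float64(0.1), np.float64(0.0), np.float64(7.0)]
[np.float64(-2.9), np.float64(0.5), np.float64(0.0), np.float64(7.0)]
[np.float64(-2.8), np.float64(0.8), np.float64(0.0), np.float64(7.0)]
[np.float64(-2.7), np.float64(1.2), np.float64(0.0), np.float64(7.0)]
[np.float64(-2.6), np.float64(1.5), np.float64(0.1), np.float64(7.0)]
[np.float64(-2.4), np.float64(1.8), np.float64(0.0), np.float64(7.0)]
[np.float64(-2.1), np.float64(2.0), np.float64(0.1), np.float64(7.0)]
[np.float64(-1.9), np.float64(2.3), np.float64(0.0), np.float64(7.0)]
[np.float64(-1.6), np.float64(2.5), np.float64(0.1), np.float64(7.0)]
[np.float64(-1.2), np.float64(2.6), np.float64(0.0), np.float64(7.0)]
[np.float64(-0.9), np.float64(2.8), np.float64(0.1), np.float64(7.0)]
[np.float64(-0.6), np.float64(2.9), np.float64(0.0), np.float64(7.0)]
```

View pics/w3.png

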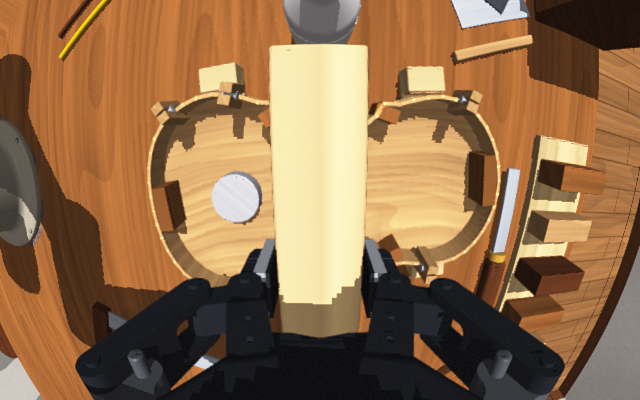

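The board is lifted clear and level in the fingers (end at row 46 as before). On to the tray.

>>> {"api": "apply_moves", "payload": {"targets": [[-2.9, -0.3, 0, 7], [-2.9, 0.1, 0, 7], [-2.9, 0.5, 0, 7], [-2.8, 0.8, 0, 7], [-2.7, 1.2, 0, 7], [-2.6, 1.5, 0.1, 7], [-2.4, 1.8, 0, 7]]}}

```text
time_s: 5.75
eef_pos: [540.0, -182.4, 260.8]
ee_rot: [-0.0, 0.929, 0.371, -0.0]
force: [0.2, -0.5, -1.2]
grip_width: 0.456
```

>>> {"api": "apply_moves", "payload": {"targets": [[-2.1, 2.0, 0.1, 7], [-1.9, 2.3, 0, 7], [-1.6, 2.5, 0.1, 7], [-1.2, 2.6, 0, 7], [-0.9, 2.8, 0.1, 7], [-0.6, 2.9, 0, 7], [0, 0, 0, 0], [0, 0, 0, 0]]}}

```text
time_s: 6.55
eef_pos: [532.6, -357.3, 257.5]
ee_rot: [-0.0, 1.0, 0.017, -0.0]
force: [-0.6, 0.7, -1.5]
grip_width: 0.455
```

Run:
```python
from h import *
c=capture("wrist"); save(c,"w4.png"); plan([533,-357,90],2,4)
t=capture("top"); save(t,"t4.png",(220,130,500,300),2.8)
for z in (20,): print([proj(c,p,True).round() for p in [(660,-300,z),(662,-405,z),(408,-415,z),(405,-309,z),(533,-357,6)]])
```

```text
t 6.6 pos [ 532.8 -356.7  257.7] yaw 1.96 tilt 0.04 F [ 0.3  0.6 -1.5] g 0.464
[np.float64(0.0), np.float64(0.0), np.float64(4.2), np.float64(-0.0)]
[np.float64(0.0), np.float64(0.0), np.float64(4.2), np.float64(-0.0)]
[np.float64(0.0), np.float64(0.0), np.float64(4.2), np.float64(-0.0)]
[np.float64(0.0), np.float64(0.0), np.float64(4.2), np.float64(-0.0)]
[array([265.,  55.]), array([372.,  57.]), array([365., 289.]), array([274., 288.]), array([319., 179.])]
```

View pics/w4.png

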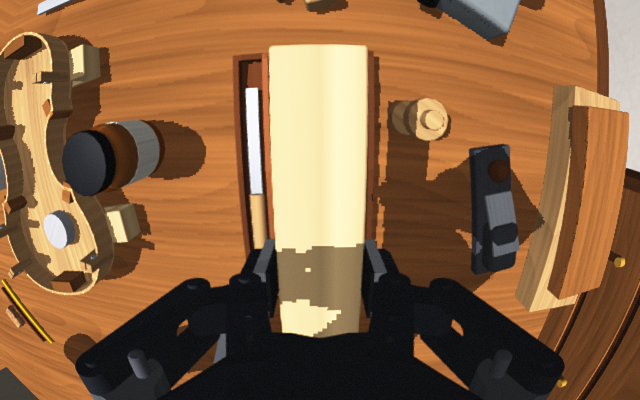

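View pics/t4.png

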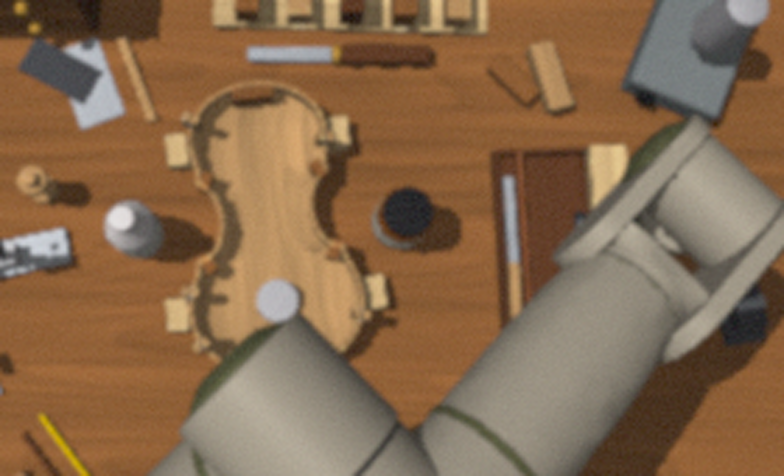

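>>> {"api": "apply_moves", "payload": {"targets": [[0, 0, 4.2, 0], [0, 0, 4.5, 0], [0, 0, 4.5, 0], [0, 0, 3.0, 0], [0, 0, 0.7, 0], [0, 0, 0.4, 0], [0, 0, 0.2, 0], [0, 0, 0, 0]]}}

```text
time_s: 7.45
eef_pos: [533.3, -357.6, 84.5]
ee_rot: [0.001, 1.0, 0.017, 0.001]
force: [0.7, -0.4, -0.4]
grip_width: 0.459
```

Run:
```python
from h import *
plan([533,-357,79],2,1,2)
```

```text
t 7.45 pos [ 533.3 -357.6   84.5] yaw 1.9 tilt 0.15 F [ 0.7 -0.4 -0.4] g 0.459
[np.float64(-0.03), np.float64(-0.06), np.float64(0.55), np.float64(-0.1)]
```

>>> {"api": "apply_moves", "payload": {"targets": [[0, 0, 0.2, 0], [0, 0, 0.2, 0], [0, 0, 0.1, 0], [0, 0, 0, 0]]}}

```text
time_s: 7.85
eef_pos: [533.0, -357.4, 79.1]
ee_rot: [0.0, 1.0, 0.016, 0.0]
force: [-2.0, 2.3, 7.4]
grip_width: 0.461
```

>>> {"api": "apply_moves", "payload": {"targets": [[0, 0, 0, 0], [0, 0, 0, 0], [0, 0, 0, 0]], "grip": 5.5}}

```text
time_s: 8.15
eef_pos: [532.8, -357.3, 77.8]
ee_rot: [-0.0, 1.0, 0.016, -0.0]
force: [-0.7, -0.6, 0.3]
grip_width: 0.639
```

>>> {"api": "apply_moves", "payload": {"targets": [[0, 0, -2.0, 0], [0, 0, -4.5, 0], [0, 0, -5, 0], [0, 0, -5, 0], [0, 0, -2, 0]]}}

```text
time_s: 8.65
eef_pos: [533.4, -357.8, 268.5]
ee_rot: [0.003, 1.0, 0.016, 0.003]
force: [0.6, 0.5, 0.7]
grip_width: 0.642
```

Run:
```python
from h import *
c=capture("wrist"); save(c,"w5.png"); plan([509,343,300],103.5,17)
```

```text
t 8.7 pos [ 533.6 -358.   269.8] yaw 1.89 tilt 0.56 F [ 0.4 -0.1  3. ] g 0.644
[np.float64(-0.0), np.float64(-4.1), np.float64(-0.2), np.float64(-6.0)]
[np.float64(0.4), np.float64(-4.1), np.float64(-0.2), np.float64(-6.0)]
[np.float64(0.9), np.float64(-4.0), np.float64(-0.2), np.float64(-6.0)]
[np.float64(1.3), np.float64(-3.9), np.float64(-0.2), np.float64(-6.0)]
[np.float64(1.7), np.float64(-3.8), np.float64(-0.2), np.float64(-6.0)]
[np.float64(2.0), np.float64(-3.6), np.float64(-0.2), np.float64(-6.0)]
[np.float64(2.4), np.float64(-3.3), np.float64(-0.2), np.float64(-6.0)]
[np.float64(2.8), np.float64(-3.1), np.float64(-0.2), np.float64(-6.0)]
[np.float64(3.1), np.float64(-2.8), np.float64(-0.2), np.float64(-6.0)]
[np.float64(3.3), np.float64(-2.4), np.float64(-0.2), np.float64(-6.0)]
[np.float64(3.6), np.float64(-2.1), np.float64(-0.1), np.float64(-6.0)]
[np.float64(3.8), np.float64(-1.7), np.float64(-0.2), np.float64(-6.0)]
[np.float64(3.9), np.float64(-1.3), np.float64(-0.1), np.float64(-6.0)]
[np.float64(4.0), np.float64(-0.9), np.float64(-0.2), np.float64(-6.0)]
[np.float64(4.1), np.float64(-0.4), np.float64(-0.1), np.float64(-6.0)]
[np.float64(4.1), np.float64(-0.0), np.float64(-0.2), np.float64(-6.0)]
[np.float64(4.1), np.float64(0.4), np.float64(-0.1), np.float64(-6.0)]
```

View pics/w5.png

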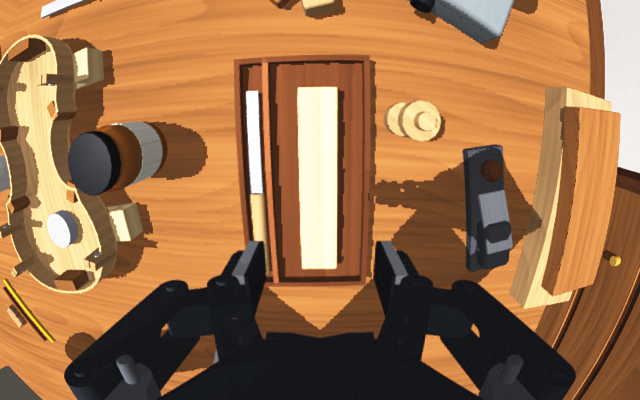

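Run:
```python
from h import *
plan([540,10,275],93.5,12)
```

```text
t 8.7 pos [ 533.6 -358.   269.8] yaw 1.89 tilt 0.56 F [ 0.4 -0.1  3. ] g 0.644
[np.float64(0.2), np.float64(-3.1), np.float64(-0.0), np.float64(-7.6)]
[np.float64(0.6), np.float64(-3.0), np.float64(-0.0), np.float64(-7.6)]
[np.float64(0.9), np.float64(-2.9), np.float64(-0.1), np.float64(-7.6)]
[np.float64(1.3), np.float64(-2.8), np.float64(-0.0), np.float64(-7.6)]
[np.float64(1.7), np.float64(-2.6), np.float64(-0.1), np.float64(-7.6)]
[np.float64(2.0), np.float64(-2.3), np.float64(-0.0), np.float64(-7.6)]
[np.float64(2.3), np.float64(-2.0), np.float64(-0.1), np.float64(-7.6)]
[np.float64(2.5), np.float64(-1.7), np.float64(-0.0), np.float64(-7.6)]
[np.float64(2.8), np.float64(-1.4), np.float64(-0.1), np.float64(-7.6)]
[np.float64(2.9), np.float64(-1.0), np.float64(-0.0), np.float64(-7.6)]
[np.float64(3.0), np.float64(-0.6), np.float64(-0.1), np.float64(-7.6)]
[np.float64(3.0), np.float64(-0.2), np.float64(-0.0), np.float64(-7.6)]
```

>>> {"api": "apply_moves", "payload": {"targets": [[0.2, -3.1, 0, -7.6], [0.6, -3.0, 0, -7.6], [0.9, -2.9, -0.1, -7.6], [1.3, -2.8, 0, -7.6], [1.7, -2.6, -0.1, -7.6], [2.0, -2.3, 0, -7.6], [2.3, -2.0, -0.1, -7.6]]}}

```text
time_s: 9.4
eef_pos: [536.6, -141.1, 265.2]
ee_rot: [-0.0, 0.885, 0.465, -0.0]
force: [0.4, 0.8, -0.2]
grip_width: 0.643
```

>>> {"api": "apply_moves", "payload": {"targets": [[2.5, -1.7, 0, -7.6], [2.8, -1.4, -0.1, -7.6], [2.9, -1.0, 0, -7.6], [3.0, -0.6, -0.1, -7.6], [3.0, -0.2, 0, -7.6], [0, 0, 0, 0], [0, 0, 0, 0]]}}

```text
time_s: 10.1
eef_pos: [538.7, 10.6, 267.5]
ee_rot: [-0.0, 0.688, 0.726, -0.0]
force: [-0.1, -0.5, -0.1]
grip_width: 0.642
```

Run:
```python
from h import *
c=capture("wrist"); save(c,"w6.png",(130,50,530,310),2); plan([509,343,280],103.5,8)
np.savez("w6.npz",**c)
```

```text
t 10.15 pos [538.8   9.9 267.5] yaw 92.98 tilt 0.03 F [-0.1 -0.5 -0.8] g 0.645
[np.float64(4.2), np.float64(-0.2), np.float64(-0.2), np.float64(-1.3)]
[np.float64(4.2), np.float64(-0.1), np.float64(-0.1), np.float64(-1.3)]
[np.float64(4.2), np.float64(0.0), np.float64(-0.2), np.float64(-1.3)]
[np.float64(4.2), np.float64(0.2), np.float64(-0.1), np.float64(-1.3)]
[np.float64(4.2), np.float64(0.2), np.float64(-0.2), np.float64(-1.3)]
[np.float64(4.1), np.float64(0.3), np.float64(-0.1), np.float64(-1.3)]
[np.float64(4.1), np.float64(0.5), np.float64(-0.2), np.float64(-1.3)]
[np.float64(4.2), np.float64(0.5), np.float64(-0.1), np.float64(-1.3)]
```

View pics/w6.png

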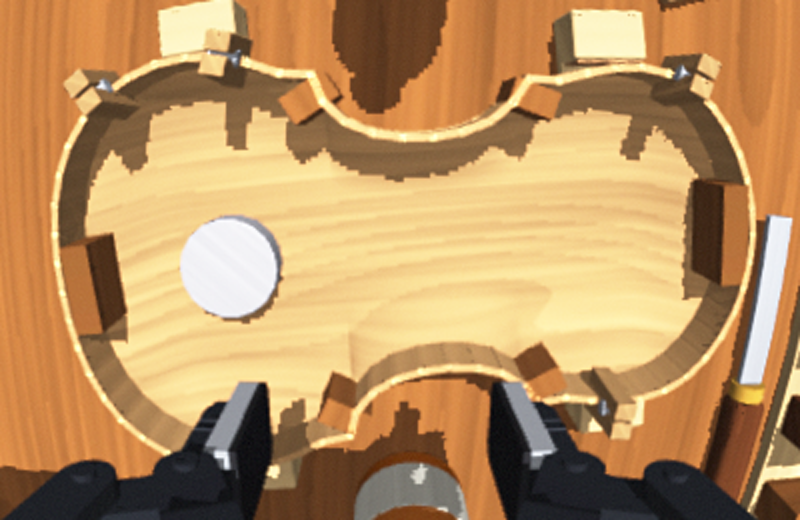

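Run:
```python
from h import *
c=dict(np.load("w6.npz"))
W=lambda u,v: on(c,130+(u+.5)/2-.5,50+(v+.5)/2-.5,60,True)
up=[(333,113),(350,125),(375,133),(400,137),(425,137),(450,133),(475,124),(500,108),(520,86)]
lo=[(360,410),(375,394),(395,382),(415,375),(435,371),(460,370),(485,374)]
U=np.array([W(*p) for p in up]);L=np.array([W(*p) for p in lo])
print(U.tolist());print(L.tolist())
E=[W(54,215),W(753,215)];print(E,np.linalg.norm(E[0]-E[1]))
pu=np.polyfit(U[2:7,0]-545,U[2:7,1],2);pl=np.polyfit(L[1:,0]-545,L[1:,1],2);print(pu,pl)
# corpus symmetric about its x axis: search yaw: apex positions under rotation
for yaw in np.radians([0,1,2,3,4,5,6]):
    R2=np.array([[np.cos(yaw),np.sin(yaw)],[-np.sin(yaw),np.cos(yaw)]])
    o=np.array([545,20]); a=(U-o)@R2.T; b=(L-o)@R2.T
    pa=np.polyfit(a[2:8,0],a[2:8,1],2);pb=np.polyfit(b[1:,0],b[1:,1],2)
    xa=-pa[1]/2/pa[0]; xb=-pb[1]/2/pb[0]
    print(np.degrees(yaw),xa,xb,np.polyval(pa,xa),np.polyval(pb,xb))
```

```text
[[514.4, 85.0], [522.1, 80.0], [533.3, 76.9], [544.5, 75.7], [555.5, 76.4], [566.5, 79.0], [577.4, 83.9], [588.2, 92.0], [596.7, 102.9]]
[[532.6, -56.8], [539.6, -47.6], [549.0, -40.7], [558.5, -36.5], [568.1, -33.9], [580.2, -32.9], [592.8, -34.5]]
[array([376. ,  35.7]), array([727.6,  55.6])] 352.1627038742178
[ 8.33298368e-03 -1.60020984e-02  7.56148516e+01] [-9.65591092e-03  6.48089290e-01 -4.35549236e+01]
0.0 1.6812514171933444 33.5591998897813 55.412188255659956 -52.68024454422707
1.0 3.5852759255973163 31.701619333346255 55.384135079634135 -53.26791755158225
2.0 5.511642706164801 29.813679099472182 55.32217364318353 -53.82219571884919
3.0000000000000004 7.458413079109295 27.897337886577425 55.225779024584 -54.34243348203989
4.0 9.423580978616242 25.95461645114974 55.094468374371594 -54.828028241709816
5.0 11.405077481260115 23.987593016997273 54.92780278307613 -55.27842204408079
6.000000000000001 13.400775507644406 21.998398533618253 54.725389013607725 -55.693103126676334
```

Run:
```python
from h import *
c=dict(np.load("w6.npz"))
W=lambda u,v: on(c,130+(u+.5)/2-.5,50+(v+.5)/2-.5,60,True)
up=[(333,113),(350,125),(375,133),(400,137),(425,137),(450,133),(475,124),(500,108),(520,86)]
lo=[(360,410),(375,394),(395,382),(415,375),(435,371),(460,370),(485,374)]
U=np.array([W(*p) for p in up]);L=np.array([W(*p) for p in lo])
a=W(314,74);b=W(352,438);print("cornerpair",a,b,np.degrees(np.arctan2(b[0]-a[0],a[1]-b[1])))
# clamps pair? outer rib points; whole-outline symmetric fit
out=[(54,215),(60,160),(78,115),(130,74),(190,58),(260,66),(314,74),(527,77),(580,68),(640,68),(700,100),(735,150),(752,215),(742,275),(715,330),(690,360),(645,390),(65,300),(85,360),(130,420),(160,440),(300,446)]
O=np.array([W(*p) for p in out]); P=np.vstack([O,U,L])
from scipy.spatial import cKDTree
from scipy.interpolate import interp1d
best=[]
# dense closed polyline ordering by angle is messy; use mirrored nearest distance with densified segments
order=[0,1,2,3,4,5,6]
def dens(Q): 
    return np.vstack([np.linspace(Q[i],Q[i+1],15) for i in range(len(Q)-1)])
A=np.array([W(*p) for p in [(85,360),(65,300),(54,215),(60,160),(78,115),(130,74),(190,58),(260,66),(314,74)]+up+[(527,77),(580,68),(640,68),(700,100),(735,150),(752,215),(742,275),(715,330),(690,360),(645,390)]])
B=np.vstack([np.array([W(*p) for p in [(300,446),(352,438)]]),L])
C=np.array([W(*p) for p in [(160,440),(130,420),(85,360)]])
D=np.vstack([dens(A),dens(B),dens(C)]);T=cKDTree(D)
S=np.vstack([dens(B),dens(C)])
from scipy.optimize import minimize
def cost(x):
    n=np.array([-np.sin(x[0]),np.cos(x[0])]); m=S-2*np.outer(S@n-x[1],n)
    d=T.query(m)[0]; return np.minimum(d,8).mean()
for y0 in (3,6,9):
    r=minimize(cost,[np.radians(y0),10],method="Nelder-Mead"); print(np.degrees(r.x[0]),r.x[1],r.fun)
for deg in (7,8,9,10):
    yaw=np.radians(deg);R2=np.array([[np.cos(yaw),np.sin(yaw)],[-np.sin(yaw),np.cos(yaw)]])
    o=np.array([545,20]); a=(U-o)@R2.T; b=(L-o)@R2.T
    pa=np.polyfit(a[2:8,0],a[2:8,1],2);pb=np.polyfit(b[1:,0],b[1:,1],2)
    xa=-pa[1]/2/pa[0]; xb=-pb[1]/2/pb[0]; ya,yb=np.polyval(pa,xa),np.polyval(pb,xb)
    m=np.array([(xa+xb)/2,(ya+yb)/2]); print(deg,xa,xb,ya,yb,"centre",o+R2.T@m)
```

```text
cornerpair [505.2 102.3] [529.2 -73. ] 7.7957929912700035
3.0000000000000004 10.0 8.0
6.000000000000001 10.0 8.0
9.0 10.0 8.0
7 15.408494684971894 19.989211796150204 54.48688109487497 -56.07160732552974 centre [562.66349344  21.37049066]
8 17.42600635779379 17.96225443976609 54.21198177342966 -56.413519341253505 centre [562.67512974  21.37249082]
9 19.451038733743527 15.919785821736129 53.900443820169095 -56.71847386150421 centre [562.68809402  21.3749403 ]
10 21.481282150676698 13.864097804701919 53.55207118938087 -56.98615653763954 centre [562.70236344  21.37787347]
```

>>> {"api": "apply_moves", "payload": {"targets": [[4.2, -0.2, -0.2, -1.3], [4.2, -0.1, -0.1, -1.3], [4.2, 0, -0.2, -1.3], [4.2, 0.2, -0.1, -1.3], [4.2, 0.2, -0.2, -1.3], [4.1, 0.3, -0.1, -1.3], [4.1, 0.5, -0.2, -1.3], [4.2, 0.5, -0.1, -1.3]]}}

```text
time_s: 10.95
eef_pos: [508.9, 344.4, 279.8]
ee_rot: [0.0, 0.62, 0.785, -0.0]
force: [0.5, -1.0, -0.4]
grip_width: 0.649
```

>>> {"api": "apply_moves", "payload": {"targets": [[0, 0, 0, 0], [0, 0, 0, 0]]}}

```text
time_s: 11.15
eef_pos: [508.7, 343.4, 279.3]
ee_rot: [-0.0, 0.62, 0.785, -0.0]
force: [-0.1, -0.7, 0.4]
grip_width: 0.642
```

Run:
```python
from h import *
c=capture("wrist"); save(c,"w7.png",(160,40,480,340),2.4); plan([509,343,200],103.5,1)
np.savez("w7.npz",**c)
for z in (0,12,40,114,130,158): print(z,proj(c,(509,343,z),True))
t=capture("top"); save(t,"t7.png",(240,150,400,280),5); np.savez("t7.npz",**t)
s=capture("scene"); save(s,"s7.png",(350,100,450,220),5); np.savez("s7.npz",**s)
```

```text
t 11.2 pos [508.9 342.8 279.5] yaw 103.36 tilt 0.05 F [-0.7 -1.   0.9] g 0.644
[np.float64(0.0), np.float64(0.0), np.float64(7.9), np.float64(-0.1)]
0 [319.80772072 174.09867493]
12 [319.79541065 176.23740468]
40 [319.76310446 181.84491537]
114 [319.64274065 202.66977589]
130 [319.6067723  208.87250182]
158 [319.53068967 221.96231319]
```

View pics/w7.png

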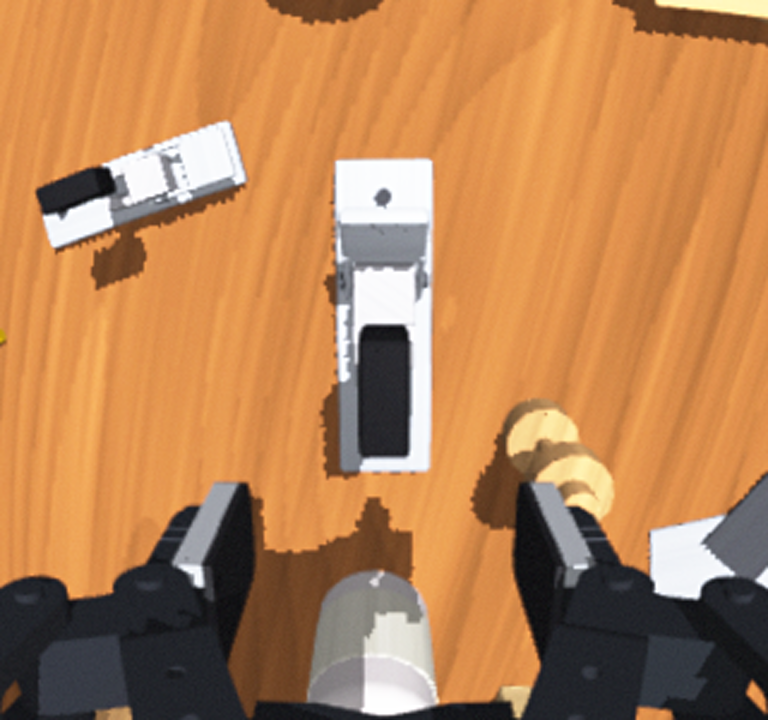

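View pics/t7.png

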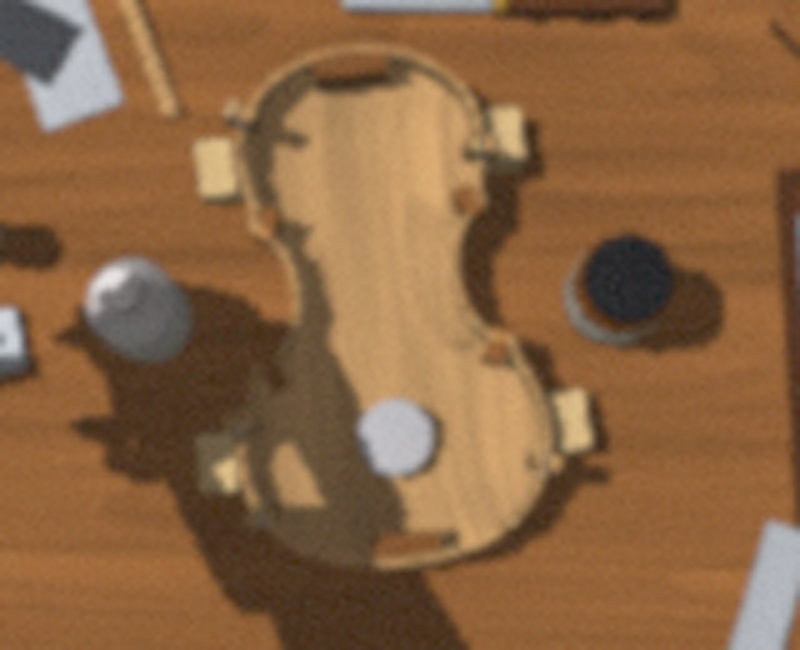

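View pics/s7.png

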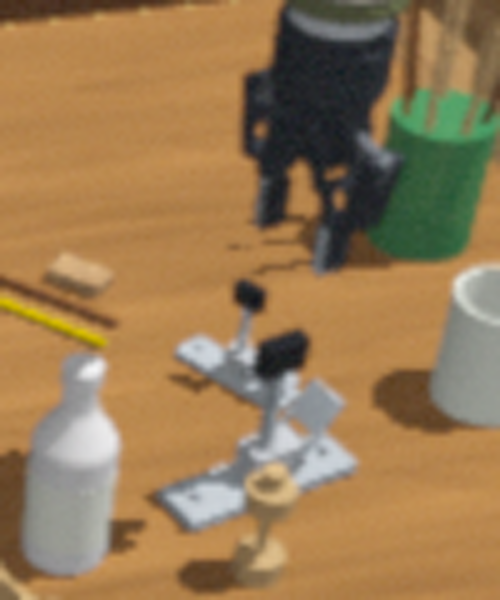

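Run:
```python
from h import *
c=dict(np.load("w7.npz")); k=2.4
W=lambda u,v,z: on(c,160+(u+.5)/k-.5,40+(v+.5)/k-.5,z,True)
f=[W(335,158,12),W(433,158,12),W(430,471,12),W(341,472,12)]; print(np.array(f).tolist(),np.mean(f,0))
a=f[0]+f[1]-f[2]-f[3]; print("yaw",np.degrees(np.arctan2(-a[0],a[1])),np.hypot(*a)/2)
for z in (134,145,157):
    g=[W(359,327,z),W(409,325,z),W(409,457,z),W(360,457,z)]; print(z,np.mean(g,0),np.hypot(*(g[1]-g[0])),np.hypot(*(g[1]-g[2])))
    g=[W(360,340,z),W(410,340,z)]
t=dict(np.load("t7.npz"))
V=lambda u,v,z: on(t,240+(u+.5)/5-.5,150+(v+.5)/5-.5,z)
print("top C apex",V(299,292,60),V(462,270,60), "ends",V(355,46,60),V(400,568,60))
```

```text
[[469.6, 413.8], [512.2, 423.9], [547.4, 278.6], [505.0, 268.0]] [508.55  346.075]
yaw 13.632628053875306 149.7694645112948
134 [507.95  348.225] 14.752626884728011 41.61922632630265
145 [507.175 351.45 ] 14.0246212070059 39.46061327450443
157 [506.35 355.  ] 13.077079184588605 37.20497278590587
top C apex [556.3  74.7] [574.4 -36.7] ends [731.2  41.5] [372.3   0.8]
```

Run:
```python
from h import *
s=dict(np.load("s7.npz"))
for z in (110,120,130,140,150): print(z,(proj(s,(508.5,346,z))-[350,100])*5+2)
print((proj(s,(508.5,346,40))-[350,100])*5+2,(proj(s,(508.5,346,12))-[350,100])*5+2)
a=np.radians(13.6);d=np.array([-np.sin(a),np.cos(a)])*75
for sg in (1,-1): print((proj(s,(508.5+sg*d[0],346+sg*d[1],12))-[350,100])*5+2)
plan([508.5,346,200],103.6,2)
```

```text
110 [278.27424359 367.47818033]
120 [280.38436312 356.05851535]
130 [282.51441553 344.53097649]
140 [284.6646846  332.89402799]
150 [286.83545951 321.14610478]
[264.03876992 444.5185268 ] [258.5942334  473.98357941]
[339.2431132  444.98410041]
[174.93152843 504.06676049]
t 11.3 pos [509.  342.4 279.8] yaw 103.33 tilt 0.02 F [-0.2  0.6 -0.2] g 0.642
[np.float64(0.2), np.float64(0.0), np.float64(4.0), np.float64(-0.1)]
[np.float64(0.2), np.float64(0.0), np.float64(4.0), np.float64(-0.1)]
```

>>> {"api": "apply_moves", "payload": {"targets": [[0.2, 0.0, 4.0, 0], [0.2, 0, 3.8, 0], [0, 0, 1.5, 0], [0, 0, 0.9, 0], [0, 0, 0, 0], [0, 0, 0, 0]]}}

```text
time_s: 11.9
eef_pos: [508.0, 347.5, 179.1]
ee_rot: [0.0, 0.62, 0.785, 0.001]
force: [-0.3, -0.1, 0.4]
grip_width: 0.643
```

Run:
```python
from h import *
c=capture("wrist"); save(c,"w8.png"); plan([508.5,346,178],103.6,1)
s=capture("scene"); save(s,"s8.png",(350,90,450,210),5)
```

```text
t 11.95 pos [508.  347.7 179.3] yaw 103.45 tilt 0.14 F [0.5 0.1 0.5] g 0.639
[np.float64(-0.2), np.float64(0.0), np.float64(0.1), np.float64(-0.2)]
```

View pics/w8.png

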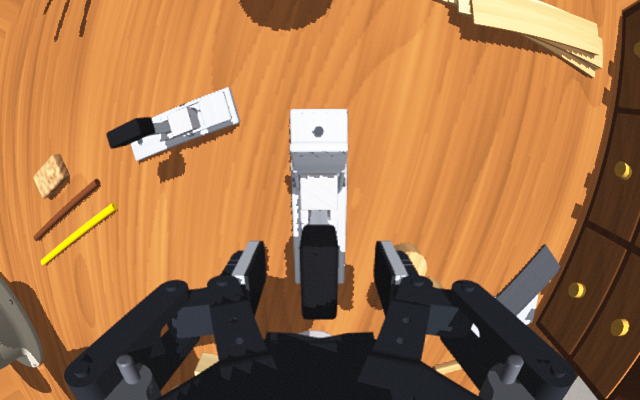

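View pics/s8.png

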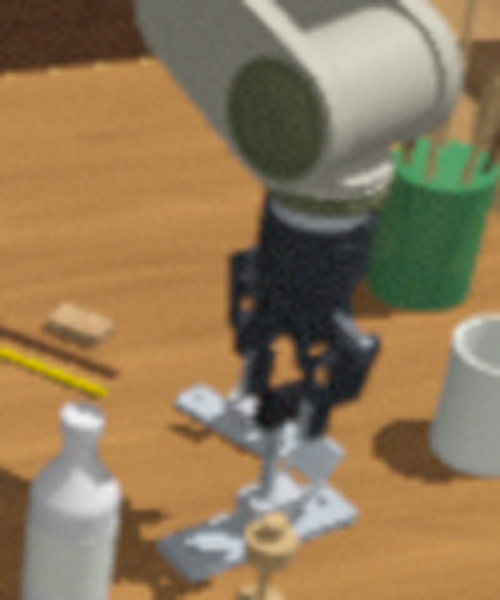

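>>> {"api": "apply_moves", "payload": {"targets": [[-0.1, 0, 0.1, 0], [0, 0, 0, 0], [0, 0, 0, 0], [0, 0, 0, 0], [0, 0, 0, 0], [0, 0, 0, 0], [0, 0, 0, 0]], "grip": 0.5, "force": 60}}

```text
time_s: 12.7
eef_pos: [507.8, 346.8, 177.0]
ee_rot: [0.0, 0.619, 0.785, 0.0]
force: [1.2, 0.3, 0.2]
grip_width: 0.172
```

>>> {"api": "apply_moves", "payload": {"targets": [[0, 0, -0.5, 0], [0, 0, -0.5, 0], [0, 0, -0.5, 0], [0, 0, -0.5, 0], [0, 0, -0.5, 0], [0, 0, -0.5, 0], [0, 0, -0.5, 0], [0, 0, -0.5, 0]]}}

```text
time_s: 13.5
eef_pos: [507.5, 346.8, 217.0]
ee_rot: [-0.0, 0.619, 0.785, -0.0]
force: [0.7, -0.3, -5.8]
grip_width: 0.176
```

Run:
```python
from h import *
c=capture("wrist"); save(c,"w9.png"); plan([508.5,346,330],103.6,1)
s=capture("scene"); save(s,"s9.png",(350,90,450,210),5)
```

```text
t 13.55 pos [507.8 346.9 218. ] yaw 103.48 tilt 0.06 F [ 1.1 -0.2 -3.4] g 0.177
[np.float64(-0.1), np.float64(0.0), np.float64(-11.2), np.float64(-0.1)]
```

View pics/w9.png

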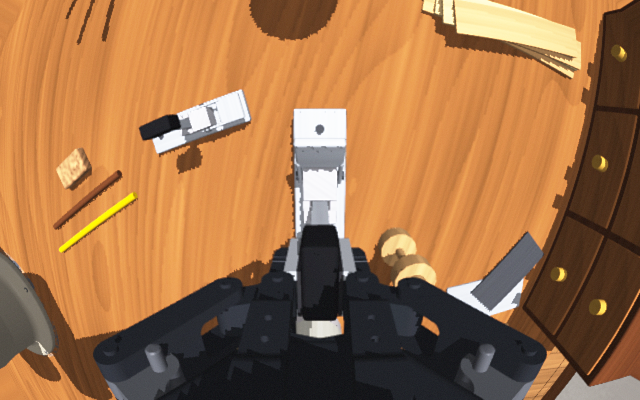

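View pics/s9.png

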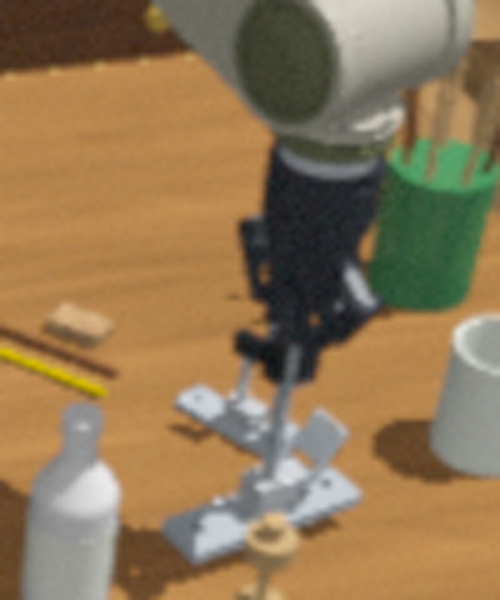

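>>> {"api": "apply_moves", "payload": {"targets": [[0, 0, -1.5, 0], [0, 0, -2.5, 0], [0, 0, -3.0, 0], [0, 0, -3.0, 0], [0, 0, -3.0, 0], [0, 0, -2.5, 0], [0, 0, -1.3, 0], [0, 0, 0, 0]]}}

```text
time_s: 14.4
eef_pos: [507.8, 346.9, 386.7]
ee_rot: [0.001, 0.619, 0.785, 0.002]
force: [0.3, 0.5, -6.0]
grip_width: 0.174
```

Run:
```python
from h import *
plan([563.5,20.5,385],97.5,13)
s=capture("scene"); save(s,"s10.png",(340,40,460,220),4)
```

```text
t 14.4 pos [507.8 346.9 386.7] yaw 103.48 tilt 0.2 F [ 0.3  0.5 -6. ] g 0.174
[np.float64(-2.5), np.float64(-0.2), np.float64(0.0), np.float64(0.5)]
[np.float64(-2.5), np.float64(-0.1), np.float64(0.0), np.float64(0.5)]
[np.float64(-2.6), np.float64(-0.1), np.float64(0.0), np.float64(0.5)]
[np.float64(-2.5), np.float64(-0.1), np.float64(0.0), np.float64(0.5)]
[np.float64(-2.6), np.float64(-0.1), np.float64(0.0), np.float64(0.5)]
[np.float64(-2.5), np.float64(-0.1), np.float64(0.0), np.float64(0.5)]
[np.float64(-2.6), np.float64(-0.0), np.float64(0.0), np.float64(0.5)]
[np.float64(-2.5), np.float64(-0.0), np.float64(0.0), np.float64(0.5)]
[np.float64(-2.6), np.float64(0.0), np.float64(0.0), np.float64(0.5)]
[np.float64(-2.5), np.float64(0.0), np.float64(0.0), np.float64(0.5)]
[np.float64(-2.6), np.float64(0.1), np.float64(0.1), np.float64(0.5)]
[np.float64(-2.5), np.float64(0.1), np.float64(0.0), np.float64(0.5)]
[np.float64(-2.6), np.float64(0.0), np.float64(0.1), np.float64(0.5)]
```

View pics/s10.png

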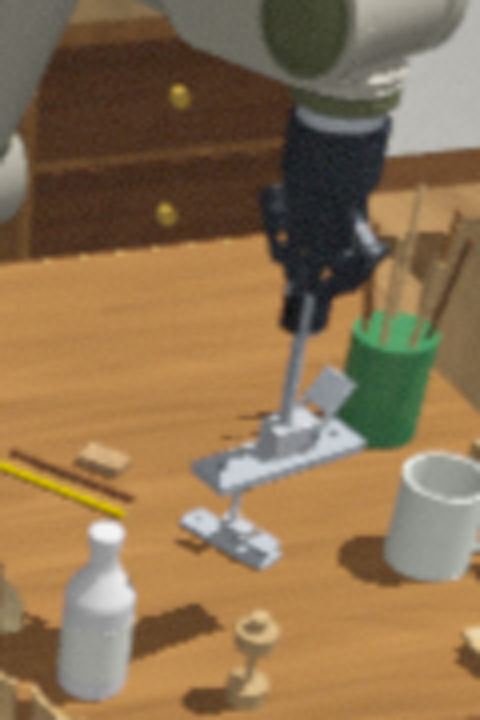

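>>> {"api": "apply_moves", "payload": {"targets": [[-1.5, -0.1, 0, 0.5], [-2.5, -0.1, 0, 0.5], [-2.6, -0.1, 0, 0.5], [-2.5, -0.1, 0, 0.5], [-2.6, -0.1, 0, 0.5], [-2.5, -0.1, 0, 0.5], [-2.6, 0, 0, 0.5], [-2.5, 0, 0, 0.5]]}}

```text
time_s: 15.25
eef_pos: [540.5, 154.8, 383.5]
ee_rot: [-0.001, 0.647, 0.763, -0.001]
force: [-0.1, -0.1, -6.0]
grip_width: 0.181
```

>>> {"api": "apply_moves", "payload": {"targets": [[-2.6, 0, 0, 0.5], [-2.5, 0, 0, 0.5], [-2.6, 0, 0, 0.5], [-2.5, 0, 0, 0.5], [-2.0, 0, 0, 0], [-1.2, 0, 0, 0], [-0.5, 0, 0, 0], [0, 0, 0, 0]]}}

```text
time_s: 16.05
eef_pos: [560.9, 18.8, 384.4]
ee_rot: [-0.0, 0.66, 0.752, -0.0]
force: [0.1, 1.3, -5.2]
grip_width: 0.177
```

Run:
```python
from h import *
plan([563.5,20.5,290],97.5,3)
c=capture("wrist"); save(c,"w11.png")
s=capture("scene"); save(s,"s11.png",(240,40,400,260),3); np.savez("s11.npz",**s)
t=capture("top"); save(t,"t11.png",(240,150,400,280),5); np.savez("w11.npz",**c)
```

```text
t 16.05 pos [560.9  18.8 384.4] yaw 97.45 tilt 0.05 F [ 0.1  1.3 -5.2] g 0.177
[np.float64(0.0), np.float64(0.1), np.float64(3.1), np.float64(-0.0)]
[np.float64(0.1), np.float64(0.1), np.float64(3.2), np.float64(-0.0)]
[np.float64(0.0), np.float64(0.1), np.float64(3.1), np.float64(-0.0)]
```

View pics/w11.png

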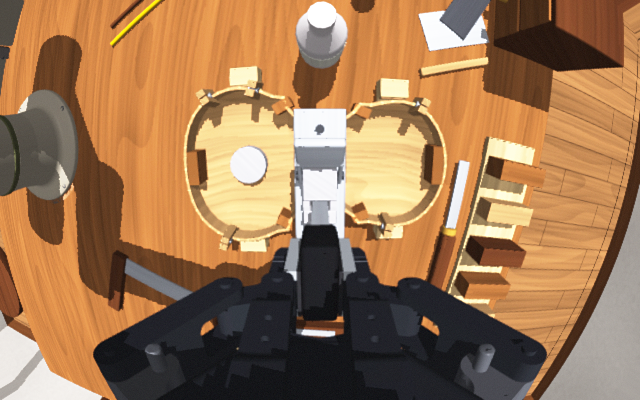

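View pics/s11.png

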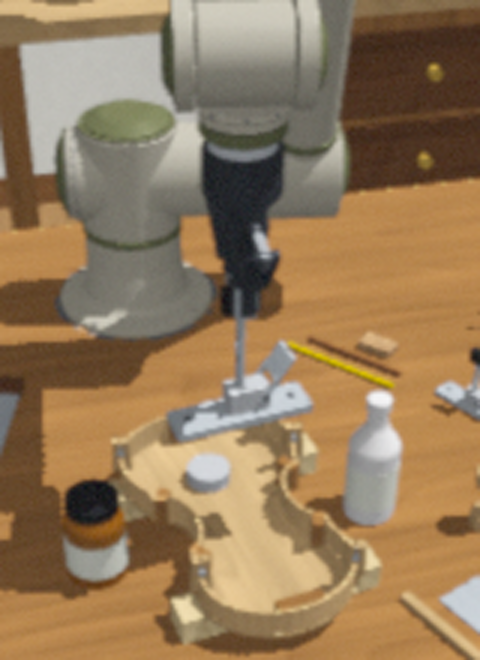

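Run:
```python
from h import *
c=dict(np.load("w11.npz")); a=np.radians(7.5); ux=np.array([np.cos(a),np.sin(a)]);uy=np.array([-np.sin(a),np.cos(a)])
e=on(c,320,110,198,True); print("foot centre est",e-75*uy, "width",on(c,346,110,198,True)-on(c,294,110,198,True))
C=np.array([563.5,20.5])
P=[on(c,u,v,60,True) for u,v in [(187,165),(445,165),(281,102),(359,110),(284,222),(358,213)]]
for p in P: print(p,((p-C)@ux).round(1),((p-C)@uy).round(1))
save(c,"w11z.png",(170,60,470,260),2.6)
```

```text
foot centre est [561.88946442  16.0416354 ] width [42.1  5.5]
[379.9   1. ] -184.6 4.6
[729.1  46.1] 167.5 3.8
[501.8  95.9] -51.3 82.8
[600.5  98.5] 46.9 72.5
[522.5 -62.1] -51.4 -76.5
[620.1 -36.4] 48.7 -63.8
```

View pics/w11z.png

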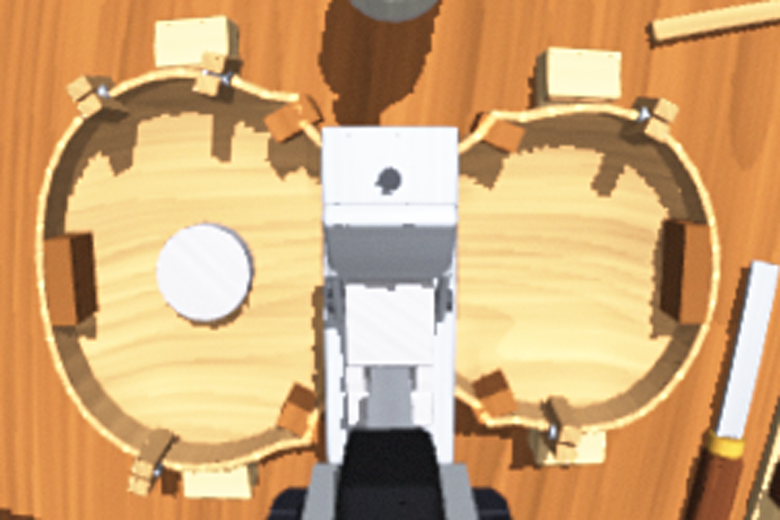

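>>> {"api": "apply_moves", "payload": {"targets": [[0.2, 0.1, 1.5, 0], [0.2, 0.1, 2.8, 0], [0.1, 0, 3.0, 0], [0, 0, 2.5, 0], [0, 0, 1.4, 0], [0, 0, 0, 0], [0, 0, 0, 0]]}}

```text
time_s: 16.9
eef_pos: [562.6, 24.7, 273.7]
ee_rot: [0.0, 0.659, 0.752, 0.0]
force: [0.2, 0.4, -5.4]
grip_width: 0.175
```

Run:
```python
from h import *
plan([562.5,24,262],97.5,1)
c=capture("wrist"); save(c,"w12.png",(120,60,520,340),1.9); np.savez("w12.npz",**c)
s=capture("scene"); save(s,"s12.png",(255,120,395,270),5); np.savez("s12.npz",**s)
```

```text
t 16.9 pos [562.6  24.7 273.7] yaw 97.52 tilt 0.06 F [ 0.2  0.4 -5.4] g 0.175
[np.float64(-0.1), np.float64(-0.0), np.float64(1.2), np.float64(0.0)]
```

View pics/w12.png

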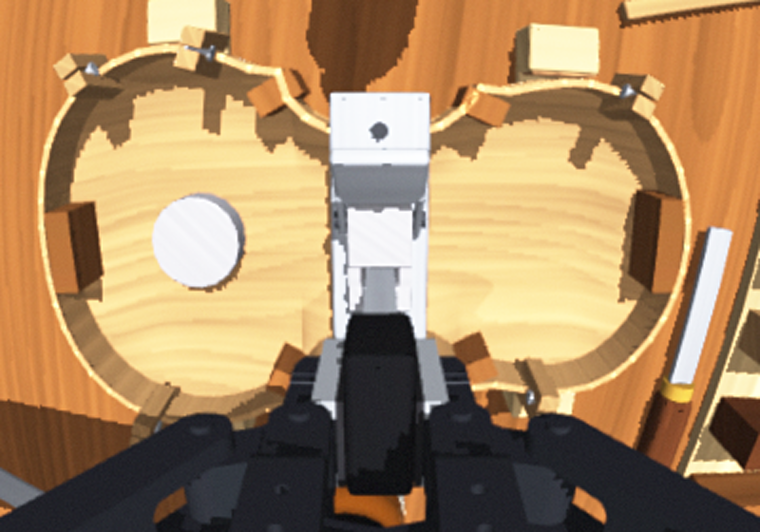

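View pics/s12.png

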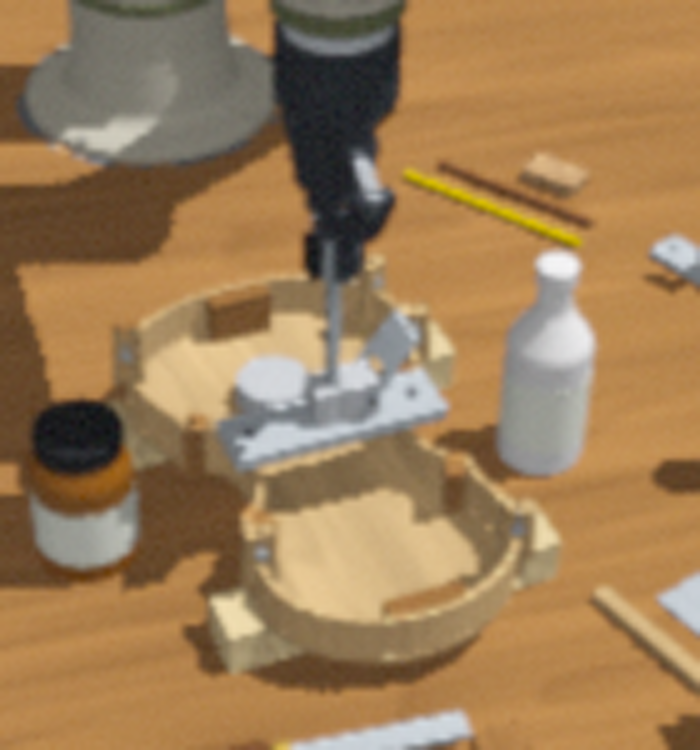

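Run:
```python
from h import *
c=dict(np.load("w12.npz")); k=1.9; a=np.radians(7.5); ux=np.array([np.cos(a),np.sin(a)]);uy=np.array([-np.sin(a),np.cos(a)])
W=lambda u,v,z: on(c,120+(u+.5)/k-.5,60+(v+.5)/k-.5,z,True)
C=np.array([562.5,24])
for n,(u,v,z) in dict(endL=(43,205,60),endR=(688,215,60),cUL=(282,70,60),cUR=(482,88,60),cLR=(487,387,60),a1=(326,130,60),a2=(432,131,60),footL=(330,93,84),footR=(431,93,84),hous1=(349,204,112),hous2=(412,204,112),hous3=(349,267,112),hous4=(412,267,112)).items():
    p=W(u,v,z); print(n,p,((p-C)@ux).round(1),((p-C)@uy).round(1))
s=dict(np.load("s12.npz"))
for z in (70,75): 
  for q in ((-22,75),(22,75),(22,-75),(-22,-75)):
    p=C+q[0]*ux+q[1]*uy; print(z,q,((proj(s,(*p,z+12))-[255,120])*5+2).round())
for q in ((0,55),(0,-55)):
    p=C+q[0]*ux+q[1]*uy; print("rib",((proj(s,(*p,60))-[255,120])*5+2).round())
```

```text
endL [377.4  23.3] -183.6 23.5
endR [725.5  62.8] 166.7 17.2
cUL [505.7 103.2] -46.0 85.9
cUR [601.5 107.1] 49.5 77.3
cLR [631.7 -47.8] 59.2 -80.2
a1 [530.3  76.7] -25.0 56.5
a2 [580.6  82.8] 25.6 55.9
footL [532.1  94.6] -20.9 74.0
footR [575.6 100.3] 22.9 73.9
hous1 [547.1  51.7] -11.7 29.5
hous2 [572.   54.9] 13.5 29.4
hous3 [550.2  25.7] -12.0 3.3
hous4 [575.8  29.1] 13.9 3.3
70 (-22, 75) [421. 370.]
70 (22, 75) [447. 410.]
70 (22, -75) [236. 464.]
70 (-22, -75) [214. 422.]
75 (-22, 75) [421. 365.]
75 (22, 75) [448. 404.]
75 (22, -75) [236. 458.]
75 (-22, -75) [214. 417.]
rib [406. 421.]
rib [254. 460.]
```

>>> {"api": "apply_moves", "payload": {"targets": [[-0.2, 0, 0.3, 0], [0, 0, 0.2, 0], [0, 0, 0.2, 0], [0, 0, 0.1, 0]]}}

```text
time_s: 17.4
eef_pos: [562.5, 22.3, 264.7]
ee_rot: [-0.0, 0.66, 0.752, -0.0]
force: [0.4, 0.1, -5.8]
grip_width: 0.169
```

>>> {"api": "apply_moves", "payload": {"targets": [[0, 0, 0.1, 0], [0, 0, 0.1, 0], [0, 0, 0.1, 0], [0, 0, 0.1, 0]]}}

```text
time_s: 17.8
eef_pos: [562.6, 22.3, 260.8]
ee_rot: [0.0, 0.659, 0.752, 0.0]
force: [-0.6, -0.0, -7.3]
grip_width: 0.178
```

>>> {"api": "apply_moves", "payload": {"targets": [[0, 0, 0.1, 0], [0, 0, 0.1, 0], [0, 0, 0.1, 0], [0, 0, 0.1, 0]]}}

```text
time_s: 18.2
eef_pos: [562.7, 22.3, 257.3]
ee_rot: [0.0, 0.659, 0.752, 0.0]
force: [-1.0, -1.1, 0.1]
grip_width: 0.176
```

>>> {"api": "apply_moves", "payload": {"targets": [[0, 0, 0.2, 0], [0, 0, 0.3, 0], [0, 0, 0.3, 0], [0, 0, 0.3, 0]]}}

```text
time_s: 18.6
eef_pos: [562.7, 22.2, 245.6]
ee_rot: [0.0, 0.66, 0.752, 0.0]
force: [-0.4, -0.5, 0.8]
grip_width: 0.175
```

Run:
```python
from h import *
plan([562.5,22,190],97.5,1)
c=capture("wrist"); save(c,"w13.png",(120,60,520,340),1.9); np.savez("w13.npz",**c)
s=capture("scene"); save(s,"s13.png",(255,120,395,270),5); np.savez("s13.npz",**s)
```

```text
t 18.6 pos [562.7  22.2 245.6] yaw 97.48 tilt 0.02 F [-0.4 -0.5  0.8] g 0.175
[np.float64(-0.0), np.float64(-0.0), np.float64(5.6), np.float64(-0.0)]
```

View pics/w13.png

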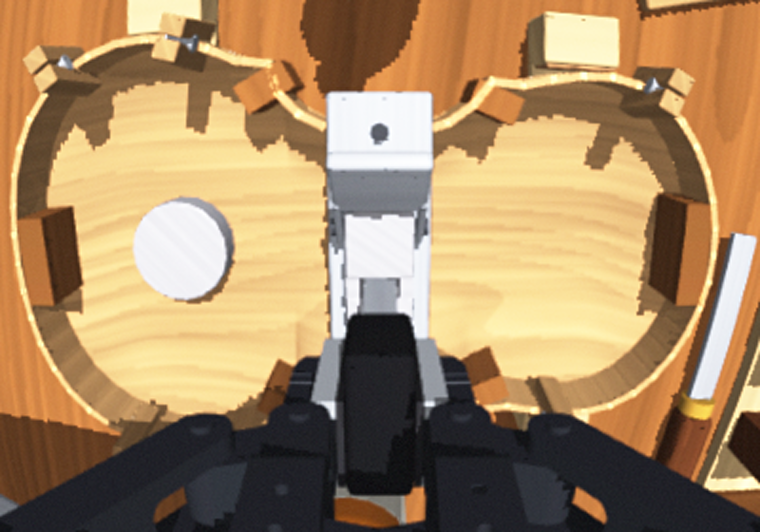

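View pics/s13.png

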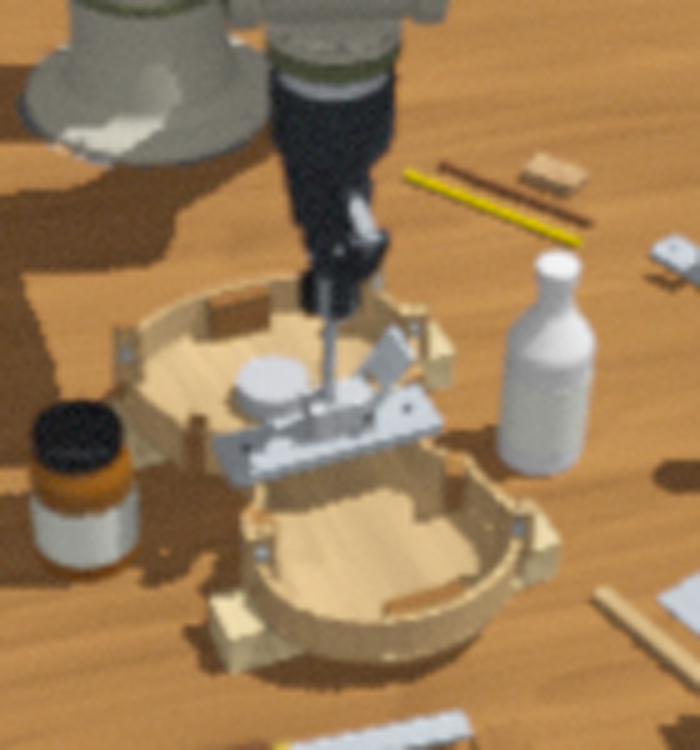

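Run:
```python
from h import *
c=dict(np.load("w13.npz")); k=1.9; a=np.radians(7.5); ux=np.array([np.cos(a),np.sin(a)]);uy=np.array([-np.sin(a),np.cos(a)])
W=lambda u,v,z: on(c,120+(u+.5)/k-.5,60+(v+.5)/k-.5,z,True)
C=np.array([562.6,22])
for n,(u,v,z) in dict(endL=(14,210,60),endR=(716,235,60),cUL=(268,65,60),cUR=(490,84,60),a1=(323,130,60),a2=(436,132,60),footL=(327,92,72),footR=(433,92,72)).items():
    p=W(u,v,z); print(n,p,((p-C)@ux).round(1),((p-C)@uy).round(1))
```

```text
endL [376.4  23.7] -184.4 26.0
endR [727.9  56.2] 168.3 12.3
cUL [504.2 101.6] -47.5 86.5
cUR [600.1 105.6] 48.1 78.0
a1 [531.4  75.8] -23.9 57.4
a2 [579.8  81.2] 24.8 56.4
footL [532.2  92.4] -21.0 73.8
footR [575.1  98. ] 22.3 73.7
```

>>> {"api": "apply_moves", "payload": {"targets": [[0, 0, 0.6, 0], [0, 0, 1.0, 0], [0, 0, 1.0, 0], [0, 0, 1.0, 0], [0, 0, 1.0, 0], [0, 0, 0.5, 0], [0, 0, 0, 0]]}}

```text
time_s: 19.4
eef_pos: [562.5, 22.3, 193.9]
ee_rot: [-0.0, 0.66, 0.752, -0.0]
force: [1.2, 0.0, -2.5]
grip_width: 0.177
```

>>> {"api": "apply_moves", "payload": {"targets": [[0, 0, 0.1, 0], [0, 0, 0.1, 0], [0, 0, 0.1, 0], [0, 0, 0, 0]]}}

```text
time_s: 19.8
eef_pos: [562.5, 22.3, 191.9]
ee_rot: [-0.0, 0.659, 0.752, -0.0]
force: [-1.2, 0.1, -0.4]
grip_width: 0.172
```

>>> {"api": "apply_moves", "payload": {"targets": [[0, 0, 0.1, 0], [0, 0, 0.1, 0], [0, 0, 0, 0]]}}

```text
time_s: 20.1
eef_pos: [562.5, 22.3, 189.7]
ee_rot: [-0.0, 0.659, 0.752, -0.0]
force: [-1.4, -0.3, -1.6]
grip_width: 0.179
```

>>> {"api": "apply_moves", "payload": {"targets": [[0, 0, 0.1, 0], [0, 0, 0.05, 0]]}}

```text
time_s: 20.3
eef_pos: [562.6, 22.3, 188.3]
ee_rot: [-0.0, 0.659, 0.752, -0.0]
force: [-2.2, 0.4, 0.6]
grip_width: 0.174
```

>>> {"api": "apply_moves", "payload": {"targets": [[0, 0, 0.05, 0], [0, 0, 0.05, 0]]}}

```text
time_s: 20.5
eef_pos: [562.5, 22.3, 187.3]
ee_rot: [-0.0, 0.659, 0.752, -0.0]
force: [-0.8, 0.1, 0.7]
grip_width: 0.176
```

>>> {"api": "apply_moves", "payload": {"targets": [[0, 0, 0.05, 0], [0, 0, 0.05, 0]]}}

```text
time_s: 20.7
eef_pos: [562.6, 22.3, 186.9]
ee_rot: [0.0, 0.659, 0.752, 0.0]
force: [-4.2, -0.1, 9.2]
grip_width: 0.178
```

>>> {"api": "apply_moves", "payload": {"targets": [[0, 0, 0.05, 0], [0, 0, 0.05, 0]]}}

```text
time_s: 20.9
eef_pos: [562.8, 22.3, 186.8]
ee_rot: [0.0, 0.659, 0.752, 0.0]
force: [-6.6, 1.8, 16.1]
grip_width: 0.179
```

>>> {"api": "apply_moves", "payload": {"targets": [[0, 0, 0.05, 0], [0, 0, 0.05, 0]]}}

```text
time_s: 21.1
eef_pos: [562.9, 22.3, 186.7]
ee_rot: [0.001, 0.659, 0.752, 0.0]
force: [-8.1, 1.1, 22.4]
grip_width: 0.178
```

>>> {"api": "apply_moves", "payload": {"targets": [[0, 0, -0.05, 0], [0, 0, -0.05, 0], [0, 0, 0, 0]]}}

```text
time_s: 21.4
eef_pos: [562.8, 22.3, 186.8]
ee_rot: [0.001, 0.659, 0.752, 0.0]
force: [-5.3, 0.4, 11.6]
grip_width: 0.175
```

Run:
```python
from h import *
plan([562.5,22,250],97.5,1)
s=capture("scene"); save(s,"s14.png",(255,120,395,270),5)
plan([562.5,22,250],97.5,1)
```

```text
t 21.4 pos [562.8  22.3 186.8] yaw 97.49 tilt 0.08 F [-5.3  0.4 11.6] g 0.175
[np.float64(-0.0), np.float64(-0.0), np.float64(-6.3), np.float64(-0.0)]
t 21.45 pos [562.8  22.3 186.8] yaw 97.49 tilt 0.08 F [-5.5  1.  12.1] g 0.179
[np.float64(-0.0), np.float64(-0.0), np.float64(-6.3), np.float64(-0.0)]
```

View pics/s14.png

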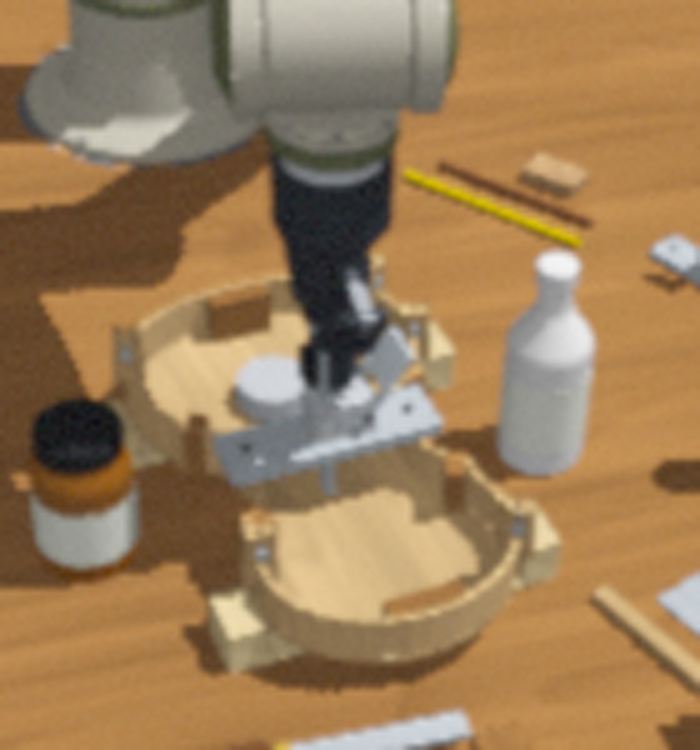

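>>> {"api": "apply_moves", "payload": {"targets": [[0, 0, -0.05, 0], [0, 0, 0, 0]]}}

```text
time_s: 21.65
eef_pos: [562.8, 22.3, 186.9]
ee_rot: [0.0, 0.659, 0.752, 0.0]
force: [-4.1, 0.1, 9.1]
grip_width: 0.178
```

>>> {"api": "apply_moves", "payload": {"targets": [[0, 0, 0, 0], [0, 0, 0, 0], [0, 0, 0, 0], [0, 0, 0, 0]], "grip": 4.0}}

```text
time_s: 22.05
eef_pos: [562.7, 22.3, 185.8]
ee_rot: [0.0, 0.659, 0.752, 0.0]
force: [-0.1, 0.4, 0.7]
grip_width: 0.468
```

Run:
```python
from h import *
plan([562.5,22,250],97.5,1)
c=capture("wrist"); save(c,"w15.png")
```

```text
t 22.05 pos [562.7  22.3 185.8] yaw 97.48 tilt 0.0 F [-0.1  0.4  0.7] g 0.468
[np.float64(-0.0), np.float64(-0.0), np.float64(-6.4), np.float64(-0.0)]
```

View pics/w15.png

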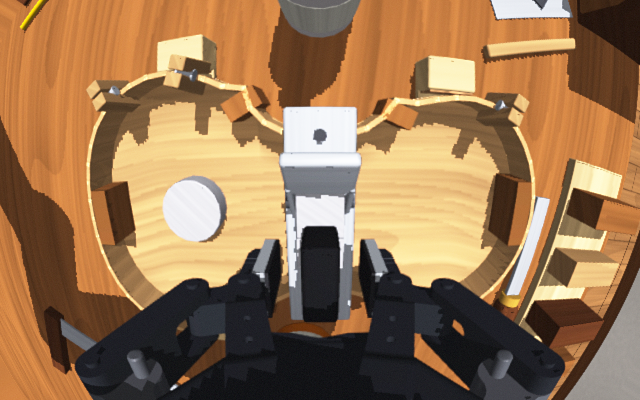

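>>> {"api": "apply_moves", "payload": {"targets": [[0, 0, -1.0, 0], [0, 0, -2.0, 0], [0, 0, -2.5, 0], [0, 0, -2.0, 0], [0, 0, 0, 0]]}}

```text
time_s: 22.6
eef_pos: [563.4, 22.2, 264.3]
ee_rot: [0.003, 0.659, 0.752, 0.002]
force: [-0.1, -0.1, 0.7]
grip_width: 0.472
```

>>> {"api": "apply_moves", "payload": {"targets": [[2.0, 0, 0, 0], [2.2, 0, 0, 0], [1.0, 0, 0, 0], [0, 0, 0, 0], [0, 0, 0, 0], [0, 0, 0, 0]], "grip": 0}}

```text
time_s: 23.2
eef_pos: [556.0, 73.1, 260.7]
ee_rot: [-0.0, 0.66, 0.751, -0.0]
force: [-0.4, -0.2, -0.9]
grip_width: 0.001
```

Run:
```python
from h import *
a=np.radians(7.5)
plan([562.7-52*np.sin(a),22.3+52*np.cos(a),215],97.5,1)
c=capture("wrist"); save(c,"w16.png"); s=capture("scene"); save(s,"s16.png",(255,120,395,270),5)
```

```text
t 23.2 pos [556.   73.1 260.7] yaw 97.43 tilt 0.01 F [-0.4 -0.2 -0.9] g 0.001
[np.float64(0.1), np.float64(0.0), np.float64(4.6), np.float64(-0.1)]
```

View pics/w16.png

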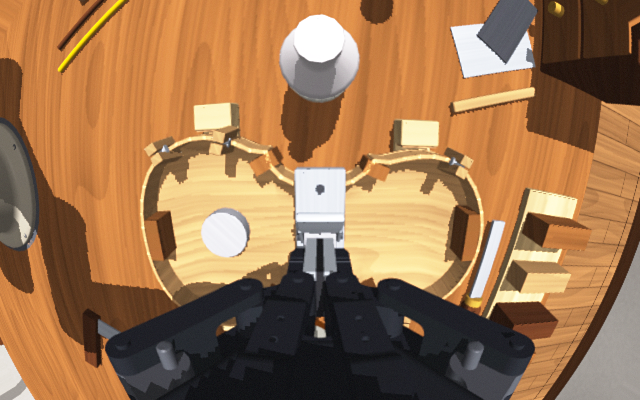

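View pics/s16.png

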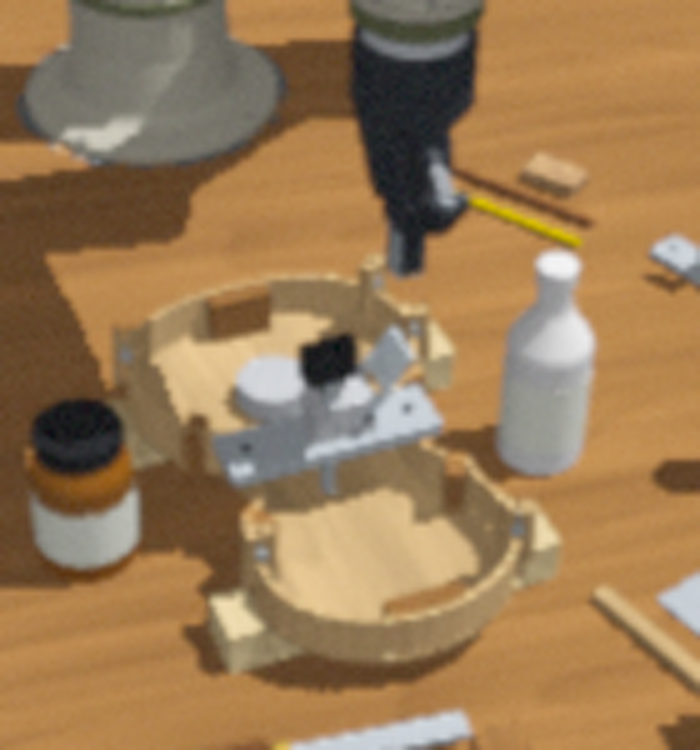

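>>> {"api": "apply_moves", "payload": {"targets": [[0, 0, 1.5, 0], [0, 0, 2.0, 0], [0, 0, 1.0, 0], [0, 0, 0.3, 0], [0, 0, 0.3, 0]]}}

```text
time_s: 23.8
eef_pos: [556.1, 73.7, 210.2]
ee_rot: [0.0, 0.66, 0.752, 0.0]
force: [0.0, -0.4, -0.2]
grip_width: -0.002
```

>>> {"api": "apply_moves", "payload": {"targets": [[0, 0, 0.3, 0], [0, 0, 0.3, 0], [0, 0, 0.3, 0]]}}

```text
time_s: 24.1
eef_pos: [556.4, 75.1, 202.8]
ee_rot: [0.0, 0.659, 0.752, 0.002]
force: [-0.2, 1.9, 6.5]
grip_width: -0.0
```

>>> {"api": "apply_moves", "payload": {"targets": [[0, 0, 0.3, 0], [0, 0, 0.3, 0], [0, 0, 0.3, 0]]}}

```text
time_s: 24.4
eef_pos: [555.9, 73.8, 191.8]
ee_rot: [0.0, 0.659, 0.752, -0.0]
force: [-0.1, 0.3, -0.7]
grip_width: -0.001
```

Run:
```python
from h import *
plan([556,74,166.5],97.5,1)
s=capture("scene"); save(s,"s17.png",(255,120,395,270),5)
```

```text
t 24.4 pos [555.9  73.8 191.8] yaw 97.49 tilt 0.02 F [-0.1  0.3 -0.7] g -0.001
[np.float64(0.0), np.float64(0.0), np.float64(2.5), np.float64(-0.0)]
```

View pics/s17.png

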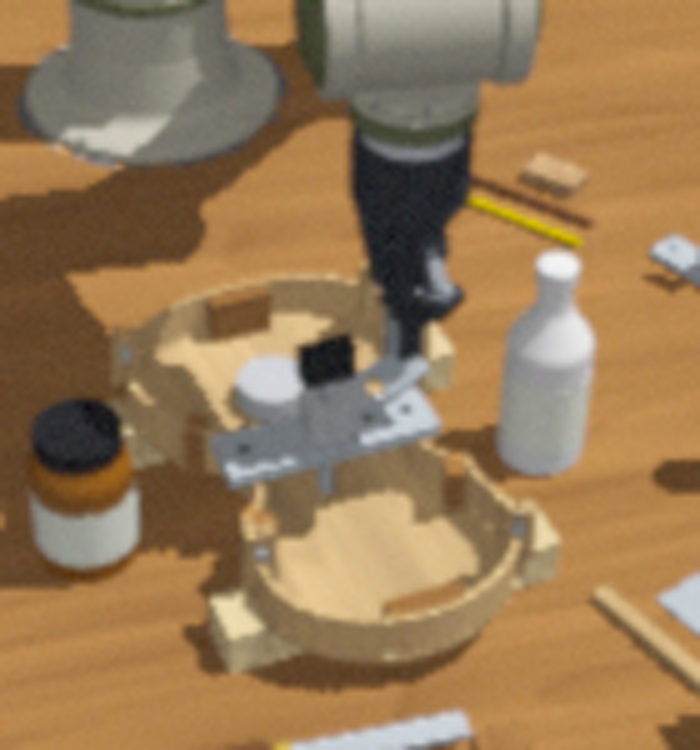

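>>> {"api": "apply_moves", "payload": {"targets": [[0, 0, 0.3, 0], [0, 0, 0.3, 0], [0, 0, 0.3, 0]]}}

```text
time_s: 24.75
eef_pos: [555.8, 73.8, 182.6]
ee_rot: [-0.0, 0.66, 0.752, -0.0]
force: [-0.1, 1.0, 0.2]
grip_width: 0.003
```

>>> {"api": "apply_moves", "payload": {"targets": [[0, 0, 0.3, 0], [0, 0, 0.3, 0], [0, 0, 0.2, 0]]}}

```text
time_s: 25.05
eef_pos: [555.8, 73.9, 174.6]
ee_rot: [-0.0, 0.659, 0.752, -0.0]
force: [-0.1, 1.1, 1.7]
grip_width: 0.001
```

>>> {"api": "apply_moves", "payload": {"targets": [[0, 0, 0.1, 0], [0, 0, 0.1, 0], [0, 0, 0.1, 0]]}}

```text
time_s: 25.35
eef_pos: [555.8, 73.8, 171.8]
ee_rot: [0.0, 0.659, 0.752, -0.0]
force: [0.0, 0.0, 1.4]
grip_width: -0.001
```

>>> {"api": "apply_moves", "payload": {"targets": [[0, 0, 0.1, 0], [0, 0, 0.1, 0], [0, 0, 0, 0]]}}

```text
time_s: 25.65
eef_pos: [555.8, 73.8, 169.8]
ee_rot: [-0.0, 0.659, 0.752, -0.0]
force: [0.9, -0.1, 0.3]
grip_width: 0.001
```

>>> {"api": "apply_moves", "payload": {"targets": [[0, 0, 0.1, 0], [0, 0, 0.1, 0], [0, 0, 0, 0]]}}

```text
time_s: 25.95
eef_pos: [555.8, 73.8, 167.8]
ee_rot: [-0.0, 0.659, 0.752, -0.0]
force: [-0.0, -0.7, -0.1]
grip_width: -0.003
```

>>> {"api": "apply_moves", "payload": {"targets": [[0, 0, 0.1, 0], [0, 0, 0.05, 0], [0, 0, 0, 0]]}}

```text
time_s: 26.25
eef_pos: [555.8, 73.8, 166.3]
ee_rot: [-0.0, 0.659, 0.752, -0.0]
force: [0.1, -0.6, 0.4]
grip_width: -0.001
```

Run:
```python
from h import *
plan([556,74,166.5],97.5,1)
s=capture("scene"); save(s,"s18.png",(255,120,395,270),5)
c=capture("wrist"); save(c,"w18.png")
```

```text
t 26.25 pos [555.8  73.8 166.3] yaw 97.48 tilt 0.01 F [ 0.1 -0.6  0.4] g -0.001
[np.float64(0.0), np.float64(0.0), np.float64(-0.0), np.float64(-0.0)]
```

View pics/s18.png

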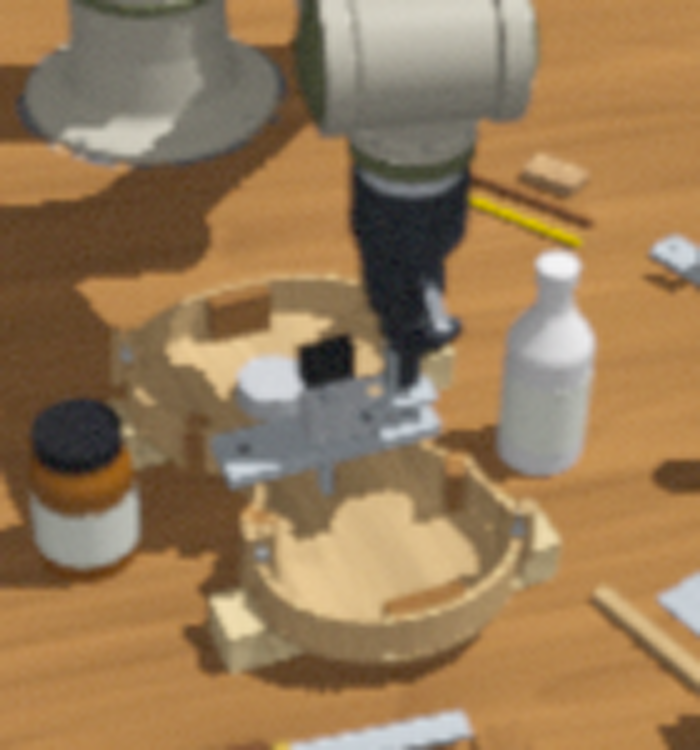

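View pics/w18.png

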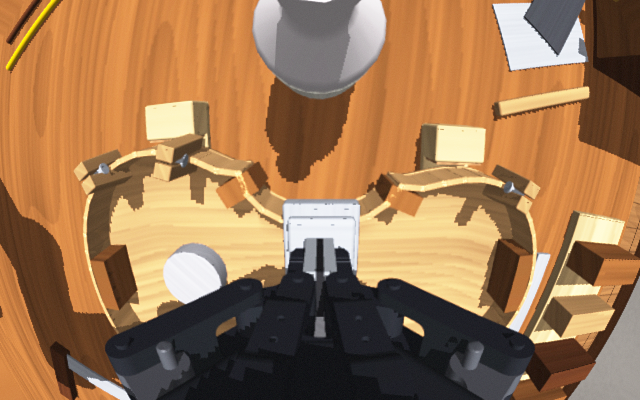

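>>> {"api": "apply_moves", "payload": {"targets": [[0, 0, 0.05, 0], [0, 0, 0.05, 0], [0, 0, 0, 0]]}}

```text
time_s: 26.65
eef_pos: [555.9, 73.8, 166.0]
ee_rot: [0.0, 0.659, 0.752, 0.0]
force: [-1.8, 0.4, 5.4]
grip_width: 0.002
```

>>> {"api": "apply_moves", "payload": {"targets": [[0, 0, 0.05, 0], [0, 0, 0.05, 0], [0, 0, 0, 0]]}}

```text
time_s: 26.95
eef_pos: [556.0, 73.9, 165.8]
ee_rot: [0.0, 0.659, 0.752, 0.0]
force: [-5.1, 0.2, 11.7]
grip_width: -0.001
```

>>> {"api": "apply_moves", "payload": {"targets": [[0, 0, 0.03, 0], [0, 0, 0, 0], [0, 0, 0, 0], [0, 0, -0.1, 0], [0, 0, -1.0, 0], [0, 0, -3, 0], [0, 0, -3, 0], [0, 0, -3, 0]]}}

```text
time_s: 27.75
eef_pos: [555.7, 73.8, 266.7]
ee_rot: [0.0, 0.659, 0.752, 0.0]
force: [0.2, 0.3, 0.4]
grip_width: -0.002
```

>>> {"api": "apply_moves", "payload": {"targets": [[0, 0, -3, 0], [3, 0, -3, 0], [4, -2, -2, 0], [4, -3, 0, 0], [3, -3, 0, 0], [0, -3, 0, 0], [0, 0, 0, 0]]}}

```text
time_s: 28.45
eef_pos: [425.9, 199.0, 346.0]
ee_rot: [0.0, 0.659, 0.753, 0.0]
force: [0.8, -0.2, 0.6]
grip_width: -0.004
```

Run:
```python
from h import *
plan([556,74,166.5],97.5,1)
s=capture("scene"); save(s,"s19.png",(255,120,395,270),5); save(s,"s19f.png")
c=capture("wrist"); save(c,"w19.png"); np.savez("w19.npz",**c)
t=capture("top"); save(t,"t19.png",(240,150,400,280),5);np.savez("t19.npz",**t)
```

```text
t 28.45 pos [425.9 199.  346. ] yaw 97.62 tilt 0.03 F [ 0.8 -0.2  0.6] g -0.004
[np.float64(-14.1), np.float64(11.2), np.float64(18.0), np.float64(0.1)]
```

View pics/s19.png

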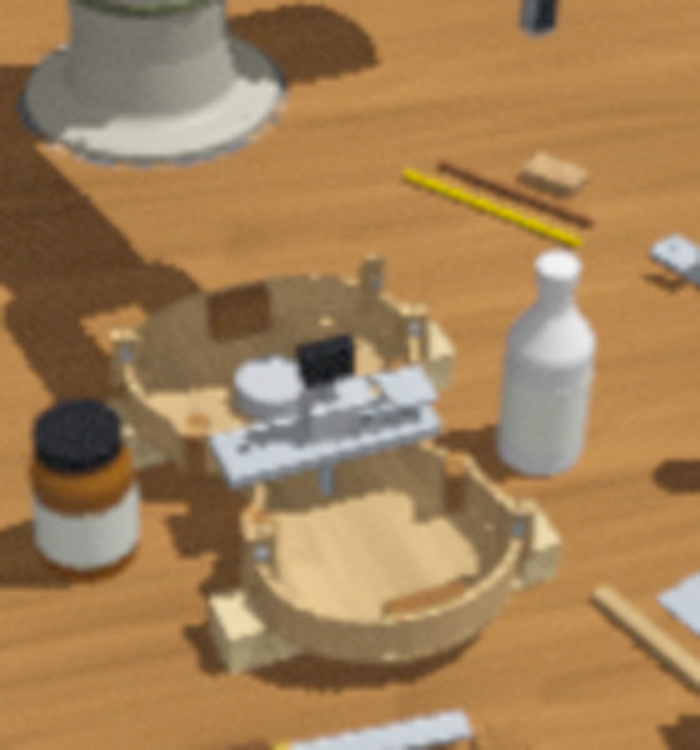

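View pics/w19.png

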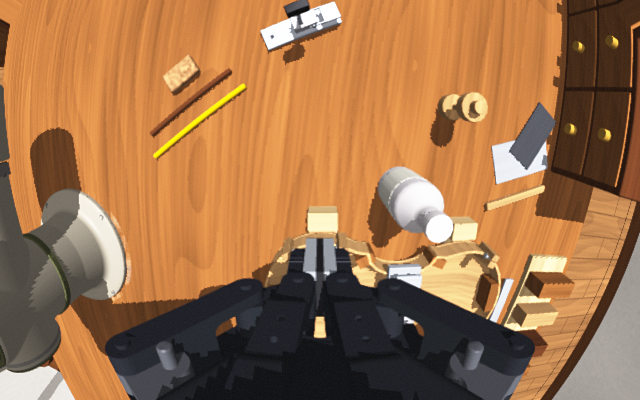

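View pics/t19.png

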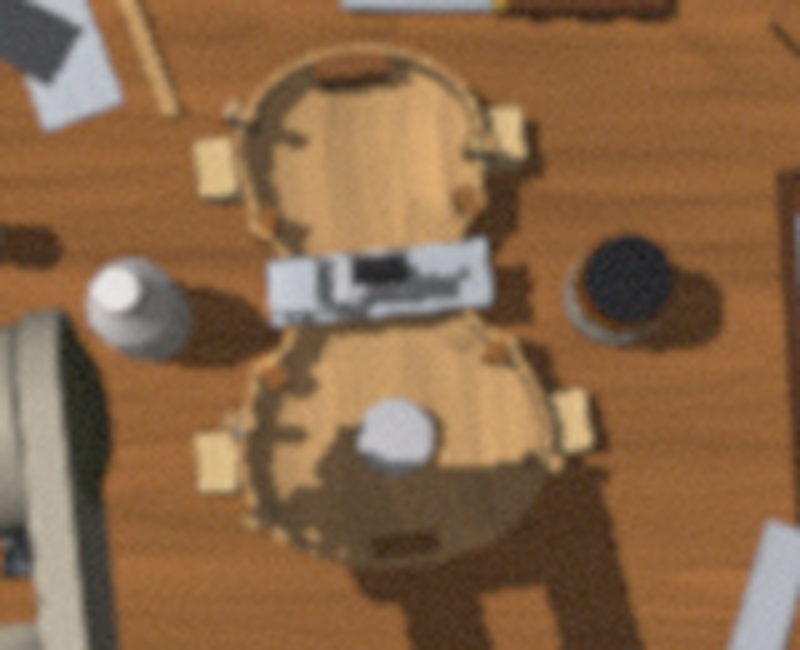

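Run:
```python
from h import *
s=capture("scene"); t=dict(np.load("t19.npz"))
V=lambda u,v,z: on(t,240+(u+.5)/5-.5,150+(v+.5)/5-.5,z)
F=[V(267,262,72),V(487,238,72),V(493,303,72),V(274,328,72)]; print("foot",np.mean(F,0), "waist",(V(299,292,60)+V(462,270,60))/2)
im=cv2.resize(s["img"][:,:,::-1][160:230,290:350].copy(),None,fx=10,fy=10,interpolation=cv2.INTER_CUBIC)
C=np.array([562.,21]);a=np.radians(7.3);ux=np.array([np.cos(a),np.sin(a)]);uy=np.array([-np.sin(a),np.cos(a)])
P=lambda x,y,z: tuple(int(q) for q in (proj(s,(*(C+x*ux+y*uy),z))-[290,160])*10+4.5)
for L,col in (([(-17,42,93.5),(17,42,93.5),(17,74,93.5),(-17,74,93.5)],(0,0,255)),([(-22,-75,72),(22,-75,72),(22,75,72),(-22,75,72)],(0,200,0)),([(0,-19,117),(0,19,117),(0,19,145),(0,-19,145)],(255,0,0))):
    cv2.polylines(im,[np.array([P(*p) for p in L])],True,col,1)
cv2.imwrite("pics/s20.png",im)
save(s,"s20f.png",(60,120,460,320),2)
```

```text
foot [562.525  19.   ] waist [565.35  19.  ]
```

View pics/s20.png

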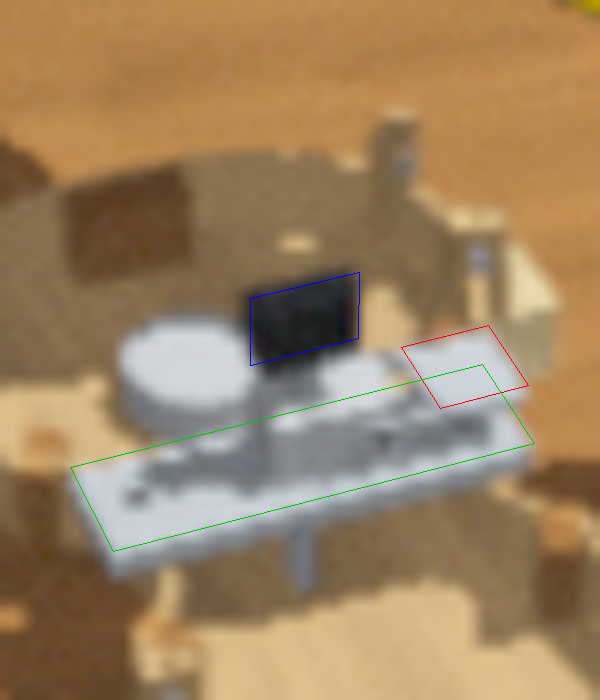

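View pics/s20f.png

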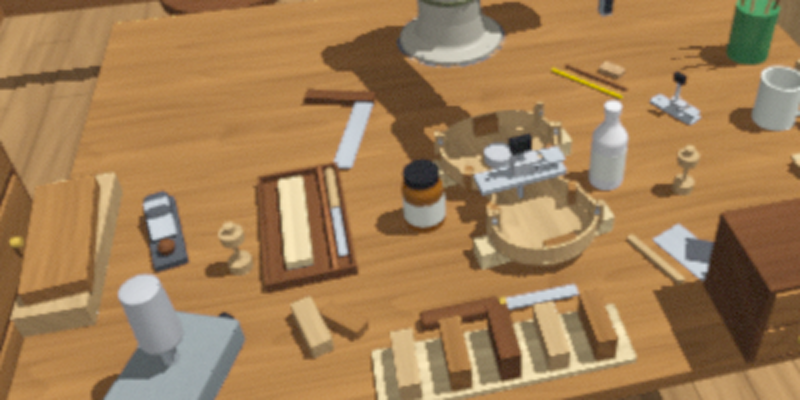

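```bash
python3 -c "
from rig import ctrl
print(ctrl.finish_job())"
```

```text
the job is handed in; nothing more can be done
None
```

The levelling board is lying flat in the wide bay of the tray. The 150 mm gauge is standing across the ribs at the waist, with its probe lowered onto the back and the lever pressed down to lock it. I handed the job in at about 28.5 s on the robot clock; no verdict came back.

- **Position:** The last top view put the foot's centre about 3 mm from the waist midpoint, which I had measured from an earlier top view. The foot lies square across the ribs.
- **Lock lever:** It came to a hard stop where the level pad was expected, and in the last scene picture the pad lines up with a level outline to about one pixel.
- **Probe contact:** I did not measure the contact again after locking. The probe met the back after about 71 mm of travel, which puts it about 41 mm below the ribs' edges and within the given range.
- **Probe force:** I had queued several lowering steps at once, so the force on the gripper rose to 22 N, higher than the gentle touch I meant but under the 30 N limit. I then backed off to about 9 N before letting go.
- **Bystanders:** None looks shifted in the pictures; I did not measure them again.
- **Disagreement:** Different views of the waist's middle differed by up to about 5 mm. I aimed between them, inside the 12 mm tolerance.

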